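# Tidy and refill the drill-bit bin on the shop counter

## Task

Tidy and refill the drill-bit bin on the counter: stand up every slumped tube pack inside the bin, without lifting it out of the bin, then pull the cabinet's top drawer right out to its stop and stand the packs from it in the bin too. At the end every pack must stand upright on the bin's floor, cap up, and the drawer must be fully shut again; leave the other goods on the counter where they are.

Things in the scene. Friction and masses are not known exactly. Their poses are not given: they have to be found in the camera images.
- bin: deep grey open display bin, fixed, 140 (its x) x 369 (its y) x 115 mm high; walls and floor 5 mm thick, walls 110 mm above its floor. Origin: centre of its underside, z up, -x side faces the robot. Cross walls, as high, make four compartments in a row along y, each 130 (x) by 86 mm (y) inside.
- comp1 (a point): centre of the floor of compartment 1 of the bin (numbered from the bin's -y end; compartments are 91 mm apart), 5 mm above the counter.
- comp2 (a point): centre of the floor of compartment 2 of the bin (numbered from the bin's -y end; compartments are 91 mm apart), 5 mm above the counter.
- comp3 (a point): centre of the floor of compartment 3 of the bin (numbered from the bin's -y end; compartments are 91 mm apart), 5 mm above the counter.
- comp4 (a point): centre of the floor of compartment 4 of the bin (numbered from the bin's -y end; compartments are 91 mm apart), 5 mm above the counter.
- pack1: square tube pack, 34 x 34 x 180 mm, 0.14 to 0.25 kg, white, pale label, black cap on its last 30 mm. Origin on its axis, 45 mm from the flat foot; z runs from foot to cap, x and y are normal to its sides. May be absent; else starts slumped in compartment 1, foot in the corner at the back wall, leaning about 44 degrees from upright on the front (-x, robot's) rim.
- pack2: square tube pack, 34 x 34 x 180 mm, 0.14 to 0.25 kg, white, pale label, black cap on its last 30 mm. Origin on its axis, 45 mm from the flat foot; z runs from foot to cap, x and y are normal to its sides. May be absent; else starts slumped in compartment 2, foot in the corner at the front wall, leaning about 44 degrees from upright on the back (+x) rim.
- pack3: square tube pack, 34 x 34 x 180 mm, 0.14 to 0.25 kg, white, pale label, black cap on its last 30 mm. Origin on its axis, 45 mm from the flat foot; z runs from foot to cap, x and y are normal to its sides. May be absent; else starts slumped in compartment 3, foot in the corner at the back wall, leaning about 44 degrees from upright on the front (-x, robot's) rim.
- pack4: square tube pack, 34 x 34 x 180 mm, 0.14 to 0.25 kg, white, pale label, black cap on its last 30 mm. Origin on its axis, 45 mm from the flat foot; z runs from foot to cap, x and y are normal to its sides. May be absent; else starts slumped in compartment 4, foot in the corner at the front wall, leaning about 44 degrees from upright on the back (+x) rim.
- spare1: square tube pack, 34 x 34 x 180 mm, 0.14 to 0.25 kg, white, pale label, black cap on its last 30 mm. Origin on its axis, 45 mm from the flat foot; z runs from foot to cap, x and y are normal to its sides. It starts lying flat in the cabinet's top drawer on its -y side, lengthwise (along the drawer's travel), cap about 10 mm behind the drawer's front.
- spare2: square tube pack, 34 x 34 x 180 mm, 0.14 to 0.25 kg, white, pale label, black cap on its last 30 mm. Origin on its axis, 45 mm from the flat foot; z runs from foot to cap, x and y are normal to its sides. It starts lying flat in the cabinet's top drawer on its +y side, lengthwise (along the drawer's travel), cap about 10 mm behind the drawer's front.
- cab: small grey two-drawer cabinet, fixed to the counter, 290 (x, depth) x 320 (y) x 170 mm high. Origin at the centre of its underside, z up; its drawers slide out along its -x, towards the robot.
- cab_drawer0 (a joint): travel of the top drawer in m: 0 fully shut (it starts ajar), 0.2056 out at its stop; about 1 N of friction, stays where left. Inside it is 245 mm (x) by 278 mm (y); its inner floor is 95 mm above the counter, its sides 53 mm high inside, its front panel reaches 158 mm above the counter.
- cab_drawer0_handle (a point): middle of the top drawer's handle: a level steel bar, 11 mm thick and 120 mm long along the cabinet's y, 132 mm above the counter, its axis 35 mm in front of the drawer's face. It moves with the drawer.
- screwdriver: screwdriver lying flat in front of the bin; origin under its middle. Not part of the job.
- tape: roll of yellow tape lying flat, 96 mm across, 25 mm high; origin at the centre of its underside. Not part of the job.
- glue: glue bottle standing behind the bin, 56 mm across, 150 mm high; origin at the centre of its underside. Not part of the job.
- spraycan: blue spray can standing behind the bin, 60 mm across, 190 mm high; origin at the centre of its underside. Not part of the job.
- socket: white wall socket, 80 x 80 x 32 mm, beyond the bin's +y end; origin at the centre of its underside. Not part of the job.
- carton: cardboard carton of screws, 100 x 70 x 55 mm, beyond the bin's +y end; origin at the centre of its underside. Not part of the job.

How it is judged:
By the outcome, as a careful person would: the job done as asked, in the order asked, and still so for the second after the job is handed in, with the robot touching nothing.
Of pack1, pack2, pack3, pack4 only 1 to 2 are there at a start; the rules pass over those that are not, and their reading is None.
At some moment in a run one of pack1, pack2, pack3, pack4 may be knocked a few centimetres aside while the robot is not near it.
It also fails if it takes over 210 s, if anything falls off the work surface, if the arm or the gripper's body presses on something with over 40 N, if the wrist force passes 120 N, or if a joint passes its speed limit or range.

## Robot

A 7-joint arm with a two-finger parallel gripper is mounted at the origin on the work surface. World frame = base frame: x ahead of the robot, y to its left, z up, the work surface at z = 0. Lengths are in m, angles in rad, forces in N, time in s.
With the tool pointing down it reaches from about 0.35 to 0.9 m from the base axis. Payload 7.2 kg.
Tool frame: the origin (TCP) lies at the very end of the fingers, on their centre line; the grasp point (between the pads) lies 19 mm behind it (hold_point_z is the distance from the TCP to the grasp point, in m); z points along the fingers, y is the direction in which the jaws open and shut (so a half turn about z gives the same grasp; the last joint's range is limited). The gripper opens to 85 mm and grips with 20 to 120 N. Pads are 22 mm wide; open, the fingers measure 114 mm over their backs; the gripper's body (76 mm by 85 mm) begins 54 mm behind the grasp point. The pads swing forward as they close: fully open they stand 13 mm farther back than shut.
Start: joints at [-0.068, 0.411, -0.013, 1.596, 0.006, 1.134, -0.082], TCP at [0.625, -0, 0.195] pointing down, gripper open.
Joint ranges: [-2.95, 2.95], [-0.29, 1.99], [-1.47, 1.44], [0.14, 2.54], [-1.03, 4.17], [0.13, 1.85], [-2.86, 2.86]. Speed limits (rad/s): [2.39, 2.39, 3.01, 3.01, 3.14, 3.14, 3.14].

## Interface

Orientations are given as a unit quaternion [x, y, z, w].
In Python, from cell import read_state, snapshot, get_calibration, finish_job, hold_point_z gives the robot as it stands. The module is installed in compiled form; this text tells all that it offers.
- The arm moves only by the shell command python3 -m creep 'ROWS'. ROWS is JSON, a list that holds one entry, the list of rows, each a list of 5 numbers: the finger opening in cm, from 0 to 8.54, then the shift along the tool's x, y, z in cm, then the turn about the tool's z in rad. In form: [[[grip, x, y, z, yaw], ...]]. A call has 1 to 12 rows; each row is the pose to reach, as a shift and turn from the pose measured when the call began, along the tool's axes at that moment; what a row does not reach only later rows make up. A row lasts 1/10 s, in which the tool goes at most 50 mm and 8.59 degrees, less where a joint would pass 70% of its speed; a pose out of reach is approached as far as the arm can. A call with a gripper value outside its range is refused whole. The fingers move at their own pace and stop on an object; the grip force is fixed at half the most. Time passes only in rows, so rows that repeat a pose let the fingers close. It gives the time, the measured TCP pose, the force and the opening at its end, in the units of the state.
- read_state(): the state, without advancing time (a new reading comes with each control period).
- snapshot(name): name is "scene" or "side" or "wrist"; returns (picture, depth): 420x560x3 uint8, red, green, blue; 420x560 float32, m along the optical axis (not along the pixel's ray), 0 where there is no reading.
- get_calibration(name): a dict with "fx", "fy", "cx", "cy" (pixels), "rvec" (rotation vector, rad) and "tvec" (3), from world to camera coordinates, as OpenCV has them. Camera axes: x right, y down, z forward; pixel columns grow to the right and rows downward; lengths in m; the calibration is good to about 2 mm. A picture is of the moment at which its call begins: read the wrist's pose just before it. get_calibration takes no time and is no camera call; for the wrist camera it gives the pose at the moment of the call.
- finish_job(): hands the job in, once; it reports no verdict.
The state is a dict: "clock": time; "joint_pos": joint angles; "qvel": joint speeds; "joint_efforts": joint torques, N m; "eef_pos": TCP position; "tcp_rot": TCP orientation; "force": force on the tool from outside, world axes, zero at the start; "ft_torque": the same for the moment, N m; "grip_width": opening from 0.0 (shut) to 1.0 (fully open).
Only numpy, scipy, OpenCV 4.12 (cv2) and the standard library are available. Lean on these libraries where they do the work, as an engineer would, in place of code of your own. Each camera call takes 0.05 s, during which the arm holds its last target. There are 200 camera calls.

## Working session

There is one attempt and no reset: what is moved stays moved. The work goes in short steps, Python scripts to look and compute and a shell command to move; the robot and the scene stay as the last step left them, time stands still between calls to the robot, and variables do not carry over. Pictures are saved under pics/ and viewed, about 12 in all and at most 16, crops included, and the job is handed in when it is done.

```bash
mkdir -p pics; ls
cat > h.py <<'E'
import numpy as np,cv2
from scipy.spatial.transform import Rotation as R
from cell import *
def cam(n):
    c=get_calibration(n); return c,R.from_rotvec(np.ravel(c['rvec'])).as_matrix(),np.ravel(c['tvec'])
def pts(n,d,c=None):
    c,Rm,t=c or cam(n); v,u=np.mgrid[:420,:560]
    P=np.stack([(u-c['cx'])/c['fx']*d,(v-c['cy'])/c['fy']*d,d],-1)
    return (P-t)@Rm
def proj(n,p,c=None):
    c,Rm,t=c or cam(n); q=Rm@np.array(p)+t; return q[0]/q[2]*c['fx']+c['cx'],q[1]/q[2]*c['fy']+c['cy']
def shot(n,f=None):
    c=cam(n); im,d=snapshot(n)
    if f: cv2.imwrite(f'pics/{f}.png',im[...,::-1])
    return im,d,pts(n,d,c),c
def st():
    s=read_state(); print(round(s['clock'],2),np.round(s['eef_pos'],4),np.round(R.from_quat(s['tcp_rot']).as_matrix(),3).tolist(),np.round(s['force'],1),round(s['grip_width'],3)); return s
def togo(p):
    "world target -> tool-frame shift cm"
    s=read_state(); return np.round(R.from_quat(s['tcp_rot']).as_matrix().T@(np.array(p)-s['eef_pos'])*100,2)
E
python3 - <<'E'
from h import *
st(); print(hold_point_z if not callable(hold_point_z) else hold_point_z())
for n in('scene','side'):
    im,d,P,c=shot(n,n+'0'); np.savez(f'{n}0.npz',im=im,P=P,d=d); print(n,-c[1].T@c[2],c[1][2])
a=[cv2.imread(f'pics/{n}0.png') for n in('scene','side')]
E
```

```text
pics
0.0 [ 0.6244 -0.      0.194 ] [[-0.0, 1.0, -0.002], [1.0, 0.0, -0.0], [-0.0, -0.002, -1.0]] [ 0.9 -0.3  0. ] 0.998
0.0187
scene [1.04957411 0.56104164 0.85731092] [-0.44357995 -0.52800945 -0.72418426]
side [0.51658006 0.87811022 1.08167462] [ 0.04484191 -0.67523486 -0.73623847]
```

View pics/scene0.png

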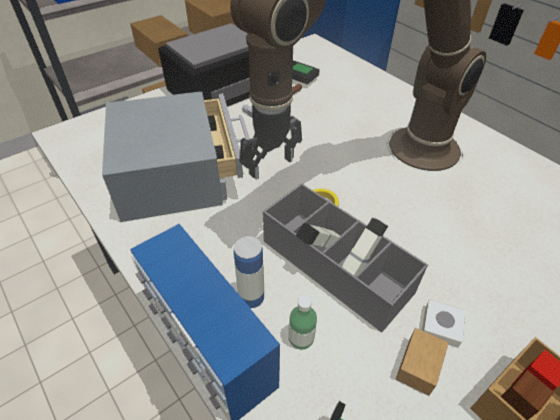

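View pics/side0.png

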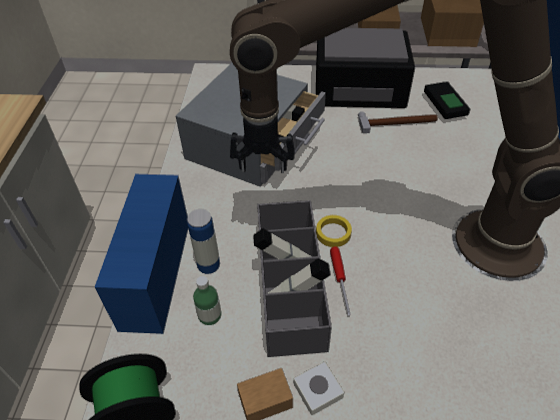

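Both views show pack2 (cap at side 263,239) and pack3 (cap at 320,270) slumped. Compartments 1 and 4 are empty, and the drawer is ajar with two black caps inside. Next I measure the bin, the packs and the cabinet.

Run:
```python
from h import *
for n in('scene','side'):
    z=np.load(n+'0.npz');P=z['P'];im=z['im'].astype(int)
    X,Y,Z=P[...,0],P[...,1],P[...,2]
    sat=im.max(-1)-im.min(-1)
    def rect(name,m):
        q=P[m][:,:2]
        m2=m.astype(np.uint8);k,l,s,_=cv2.connectedComponentsWithStats(m2,connectivity=8);i=1+s[1:,4].argmax();q=P[l==i][:,:2]
        (c,sz,a)=cv2.minAreaRect((q*1000).astype(np.float32)); print(n,name,len(q),np.round(c,1),np.round(sz,1),round(a,2),'z',P[l==i][:,2].mean().round(4))
    g=(sat<25)
    rect('bin',g&(im.max(-1)<140)&(abs(Z-.115)<.006)&(X>.4)&(X<.8)&(Y>-.15)&(Y<.5))
    rect('cabtop',(abs(Z-.170)<.006)&(Y<-.1)&(X>.4)&(X<1.1)&g)
    # caps
    blk=(im.max(-1)<60)&(X>.45)&(X<.85)&(Y>-.0)&(Y<.45)&(Z>.09)&(Z<.19)
    k,l,s,_=cv2.connectedComponentsWithStats(blk.astype(np.uint8))
    for i in range(1,k):
        if s[i,4]>25: q=P[l==i]; print('cap',s[i,4],q.mean(0).round(3),q.min(0).round(3),q.max(0).round(3))
    wh=(sat<40)&(im.min(-1)>130)&(X>.45)&(X<.85)&(Y>-.0)&(Y<.45)&(Z>.03)&(Z<.19)
    k,l,s,_=cv2.connectedComponentsWithStats(wh.astype(np.uint8))
    for i in range(1,k):
        if s[i,4]>40: q=P[l==i]; print('white',s[i,4],q.mean(0).round(3),q.min(0).round(3),q.max(0).round(3))
    m=(abs(Z-.135)<.006)&(Y<-.05)&(X>.3)&(X<.75)
    k,l,s,_=cv2.connectedComponentsWithStats(m.astype(np.uint8))
    for i in range(1,k):
        if s[i,4]>25: q=P[l==i]; print('handle?',s[i,4],q.mean(0).round(3),q.min(0).round(3),q.max(0).round(3))
    m=(abs(Z-.158)<.004)&(Y<-.05)&(X>.3)&(X<.75)
    rect('front',m)
    for nm,lo,hi in (('tape',.01,.03),):
        t=(sat>90)&(im[...,2]<90)&(im[...,0]>150)&(im[...,1]>120)&(Z>.015)&(Z<.035); q=P[t]; print('tape',q.min(0).round(3),q.max(0).round(3)) if len(q) else 0
```

```text
scene bin 1478 [553.3 167.2] [140.2 367.5] 7.8 z 0.1146
scene cabtop 7654 [ 717.1 -384. ] [327.4 275.4] 65.64 z 0.1717
cap 248 [0.626 0.133 0.147] [0.601 0.113 0.112] [0.643 0.146 0.162]
cap 32 [0.486 0.223 0.141] [0.467 0.215 0.124] [0.503 0.227 0.16 ]
cap 118 [0.83  0.442 0.152] [0.811 0.431 0.102] [0.849 0.45  0.167]
white 58 [0.488 0.147 0.123] [0.48  0.094 0.114] [0.501 0.194 0.162]
white 281 [0.567 0.134 0.098] [0.499 0.097 0.035] [0.611 0.174 0.144]
white 838 [0.542 0.221 0.103] [0.485 0.194 0.054] [0.613 0.272 0.142]
white 89 [0.472 0.278 0.117] [0.458 0.224 0.114] [0.523 0.339 0.12 ]
white 425 [0.781 0.135 0.092] [0.756 0.118 0.039] [0.797 0.142 0.141]
white 55 [0.535 0.348 0.117] [0.48  0.34  0.114] [0.589 0.356 0.12 ]
white 194 [0.745 0.258 0.141] [0.717 0.233 0.073] [0.768 0.272 0.154]
white 717 [0.489 0.419 0.034] [0.45  0.377 0.03 ] [0.534 0.45  0.04 ]
white 153 [0.754 0.281 0.053] [0.724 0.271 0.031] [0.768 0.287 0.075]
handle? 265 [ 0.436 -0.618  0.135] [ 0.301 -0.807  0.129] [ 0.502 -0.573  0.141]
handle? 46 [ 0.513 -0.444  0.135] [ 0.497 -0.452  0.129] [ 0.53  -0.42
[... 1329 characters left out ...]
258 0.15 ] [0.728 0.245 0.146] [0.753 0.272 0.154]
white 109 [0.568 0.216 0.069] [0.552 0.203 0.041] [0.597 0.233 0.088]
white 545 [0.486 0.417 0.033] [0.45  0.377 0.03 ] [0.531 0.45  0.037]
handle? 119 [ 0.432 -0.579  0.135] [ 0.372 -0.588  0.129] [ 0.494 -0.571  0.141]
handle? 61 [ 0.335 -0.579  0.135] [ 0.301 -0.588  0.129] [ 0.366 -0.571  0.141]
handle? 41 [ 0.524 -0.452  0.134] [ 0.502 -0.464  0.129] [ 0.547 -0.442  0.141]
handle? 263 [ 0.51  -0.304  0.136] [ 0.471 -0.439  0.129] [ 0.56  -0.224  0.141]
handle? 51 [ 0.555 -0.392  0.131] [ 0.535 -0.413  0.129] [ 0.572 -0.375  0.135]
side front 252 [ 520.3 -343.5] [231.9  17.7] 65.72 z 0.1577
tape [ 0.396 -0.057  0.018] [0.485 0.038 0.032]
```

```bash
python3 -m creep '[[[8.5,0,0,-3,0.14],[8.5,2,0,-6,0.28],[8.5,4,-1,-9,0.42],[8.5,6,-1.5,-12,0.56],[8.5,8,-2,-14,0.7],[8.5,10,-2.4,-15,0.84],[8.5,12,-2.4,-16,0.98],[8.5,14,-2.4,-16,1.12],[8.5,16,-2.4,-16,1.26],[8.5,16.6,-2.4,-16,1.4],[8.5,16.6,-2.4,-16,1.435],[8.5,16.6,-2.4,-16,1.435]]]'
python3 - <<'E'
from h import *
st(); im,d,P,c=shot('wrist','wrist1'); print(-c[1].T@c[2],c[1][2]); np.savez('w1.npz',im=im,P=P,d=d)
E
```

```text
clock: 1.3
eef_pos: [0.6005, 0.1664, 0.3536]
tcp_rot: [0.998, 0.068, -0.001, 0.0]
force: [-0.5, -0.1, 0.4]
grip_width: 0.995
1.3 [0.6005 0.1664 0.3536] [[0.991, 0.136, -0.002], [0.136, -0.991, -0.001], [-0.002, 0.0, -1.0]] [-0.5 -0.1  0.4] 0.995
[0.66767761 0.17558498 0.53094622] [-0.2634004  -0.03634426 -0.96400173]
```

View pics/wrist1.png

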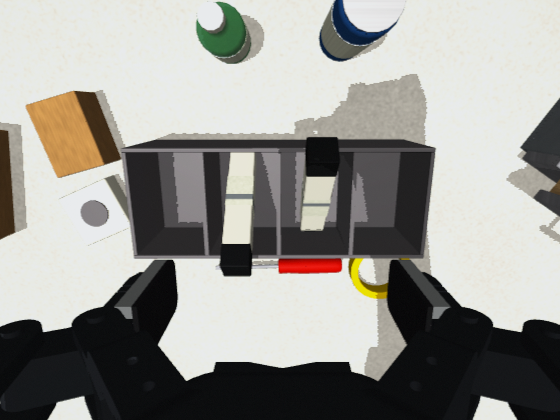

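The wrist view shows the whole bin, with the pack2 cap at (321,155) and the pack3 cap at (237,260). The other compartments are empty.

```bash
cat >> h.py <<'E'
YAW=np.radians(7.8); BX=np.array([np.cos(YAW),np.sin(YAW),0]); BY=np.array([-BX[1],BX[0],0]); C0=np.array([.5515,.166,0])
def tobin(P,C=None): 
    q=P-(C0 if C is None else C); return np.stack([q@BX,q@BY,P[...,2]],-1)*1000
E
python3 - <<'E'
from h import *
z=np.load('w1.npz');P=z['P'];im=z['im'].astype(int)
sat=im.max(-1)-im.min(-1); v,u=np.mgrid[:420,:560]
m=(abs(P[...,2]-.115)<.005)&(v<260)&(v>130)&(u>110)&(u<450)&(im.max(-1)<150)
(c,s,a)=cv2.minAreaRect((P[m][:,:2]*1000).astype(np.float32));print('bin',c,s,a,P[m][:,2].mean())
B=tobin(P)
for nm,b in(('p2',(295,130,345,235)),('p3',(215,150,258,280))):
    x0,y0,x1,y1=b; w=(u>x0)&(u<x1)&(v>y0)&(v<y1)
    for k,mm in(('cap',(im.max(-1)<45)&(B[...,2]>120)),('white',im.min(-1)>120)):
        q=B[w&mm]; print(nm,k,len(q),'lo',np.percentile(q,2,axis=0).round(1),'hi',np.percentile(q,98,axis=0).round(1))
        if k=='white':print('slope y/x',np.polyfit(q[:,0],q[:,1],1))
E
```

```text
bin (552.8995361328125, 164.86094665527344) (140.69598388671875, 369.2046813964844) 7.824894428253174 0.11326012583121849
p2 cap 1261 lo [ 43.8 -66.1 135.2] hi [ 85.1 -32.6 157.3]
p2 white 2348 lo [-55.3 -90.3  -2.3] hi [ 83.  -28.2 134.3]
slope y/x [ 1.58771207e-02 -5.23927413e+01]
p3 cap 947 lo [-77.3  31.9 133.7] hi [-39.6  64.5 157.5]
p3 white 2796 lo [-154.9   32.3   -2.2] hi [ 56.8  97.1 135.9]
slope y/x [-0.09231065 49.36467701]
```

```bash
python3 -m creep '[[[6,0.8,2,0,0],[6,1.54,4.3,4,0],[5.4,1.54,4.3,8,0],[5.4,1.54,4.3,12,0],[5.4,1.54,4.3,15,0],[5.4,1.54,4.3,18,0],[5.4,1.54,4.3,20,0],[5.4,1.54,4.3,21.5,0],[5.4,1.54,4.3,22.5,0],[5.4,1.54,4.3,23.2,0],[5.4,1.54,4.3,23.2,0],[5.4,1.54,4.3,23.2,0]]]'
python3 -m creep '[[[3,0,0,0,0],[3,0,0,0,0],[3,0,0,0,0],[3,0,0,0,0],[2.6,0,0,0,0],[2.6,0,0,0,0]]]'
python3 -c "
from h import *
st()"
```

```text
clock: 2.55
eef_pos: [0.6217, 0.1255, 0.1225]
tcp_rot: [0.998, 0.069, -0.001, 0.0]
force: [0.2, -0.3, -0.3]
grip_width: 0.635
clock: 3.15
eef_pos: [0.6217, 0.1255, 0.1225]
tcp_rot: [0.998, 0.069, -0.001, 0.0]
force: [0.2, -0.8, -0.7]
grip_width: 0.306
3.15 [0.6217 0.1255 0.1225] [[0.991, 0.137, -0.001], [0.137, -0.991, -0.0], [-0.001, 0.0, -1.0]] [ 0.2 -0.8 -0.7] 0.306
```

Run:
```python
from h import *
a,_,P,c=shot('side');b,_,P2,c2=shot('wrist')
u,v=map(int,proj('side',[.62,.126,.14],c))
ca=cv2.resize(a[v-80:v+80,u-100:u+100],(500,400)); cb=b[150:420,60:500]
cb=cv2.resize(cb,(652,400))
o=np.hstack([ca,cb]); o=cv2.resize(o,(800,278*800//800))
cv2.imwrite('pics/g1.png',o[...,::-1])
```

```text
(no output)
```

View pics/g1.png

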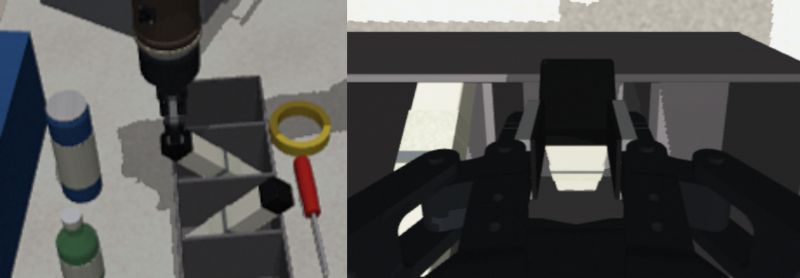

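The wrist crop shows the cap between both pads, but the reading of 0.306 equals the commanded opening. I will close further to check that the fingers stop on the pack.

```bash
python3 -m creep '[[[1.5,0,0,0,0],[1.5,0,0,0,0],[1.5,0,0,0,0],[1.5,0,0,0,0],[1.5,0,0,0,0]]]'
```

```text
clock: 3.75
eef_pos: [0.6218, 0.1255, 0.1225]
tcp_rot: [0.998, 0.069, -0.0, 0.0]
force: [-0.5, -0.2, 1.9]
grip_width: 0.181
```

Run:
```python
from h import *
b,d,P,c2=shot('wrist'); B=tobin(P); v,u=np.mgrid[:420,:560]
cv2.imwrite('pics/g2.png',b[...,::-1])
a,_,_,c=shot('scene'); uu,vv=map(int,proj('scene',[.62,.126,.14],c)); cv2.imwrite('pics/g2s.png',cv2.resize(a[vv-70:vv+70,uu-90:uu+90,::-1],None,fx=3,fy=3))
o=np.hstack([cv2.resize(cv2.imread('pics/g2s.png'),(400,311)),cv2.resize(cv2.imread('pics/g2.png'),(400,311))]);cv2.imwrite('pics/g2.png',o)
```

```text
(no output)
```

View pics/g2.png

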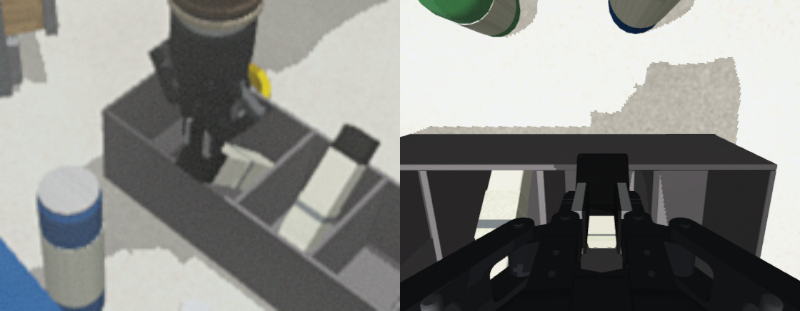

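Run:
```python
from h import *
z=np.load('w1.npz')
b,d,P,c=shot('wrist'); B=tobin(P)
for r in range(185,400,10): print(r,[(tuple(B[r,u].round(0)),int(b[r,u].max())) for u in (282,)], end=';')
print()
r=300
for u in range(180,390,10): print(u,B[270,u].round(0),B[300,u].round(0))
```

```text
185 [((np.float64(71.0), np.float64(-50.0), np.float64(16.0)), 46)];195 [((np.float64(71.0), np.float64(-50.0), np.float64(51.0)), 48)];205 [((np.float64(71.0), np.float64(-50.0), np.float64(79.0)), 48)];215 [((np.float64(83.0), np.float64(-50.0), np.float64(138.0)), 17)];225 [((np.float64(78.0), np.float64(-50.0), np.float64(140.0)), 16)];235 [((np.float64(75.0), np.float64(-50.0), np.float64(145.0)), 16)];245 [((np.float64(71.0), np.float64(-50.0), np.float64(148.0)), 17)];255 [((np.float64(68.0), np.float64(-50.0), np.float64(151.0)), 17)];265 [((np.float64(64.0), np.float64(-50.0), np.float64(155.0)), 15)];275 [((np.float64(60.0), np.float64(-50.0), np.float64(156.0)), 15)];285 [((np.float64(50.0), np.float64(-50.0), np.float64(146.0)), 20)];295 [((np.float64(36.0), np.float64(-50.0), np.float64(131.0)), 232)];305 [((np.float64(20.0), np.float64(-50.0), np.float64(114.0)), 232)];315 [((np.float64(0.0), np.float64(-50.0), np.float64(94.0)), 225)];325 [((np.float64(-26.0), np.float64(-50.0), np.float64(65.0)), 229)];335 [((np.float64(-61.0), np.float64(-50.0), np.float64(29.0)), 96
[... 521 characters left out ...]
 -2. 114.]
210 [32. -4. 93.] [ 77. -28. 206.]
220 [16. -4. 59.] [ 76. -31. 205.]
230 [ 71. -30. 174.] [ 77. -34. 206.]
240 [ 72. -34. 176.] [ 77. -37. 206.]
250 [ 76. -38. 184.] [ 77. -40. 206.]
260 [ 76. -42. 183.] [ 67. -42. 189.]
270 [ 63. -44. 156.] [ 29. -43. 123.]
280 [ 62. -49. 156.] [ 28. -49. 122.]
290 [ 63. -53. 157.] [ 29. -54. 123.]
300 [ 68. -57. 168.] [ 56. -57. 171.]
310 [ 76. -60. 184.] [ 72. -59. 198.]
320 [ 76. -63. 184.] [ 77. -61. 207.]
330 [ 72. -68. 176.] [ 77. -64. 206.]
340 [ 23. -90.  75.] [ 77. -67. 207.]
350 [ 39. -90. 108.] [ 77. -70. 206.]
360 [ 42. -95. 113.] [ -41. -123.    4.]
370 [ -11. -130.    3.] [ -42. -133.    2.]
380 [ -11. -139.    3.] [ 77. -79. 207.]
```

Run:
```python
from h import *
b,d,P,c=shot('wrist'); s=st(); B=tobin(P)
T=(P-np.array(s['eef_pos']))@R.from_quat(s['tcp_rot']).as_matrix()*1000
for lo in range(-100,10,5):
    m=(d>0)&(T[...,2]>=lo)&(T[...,2]<lo+5)&(abs(T[...,1])<60)&(abs(T[...,0])<25)
    q=T[m]
    if len(q): print(lo,len(q),q.min(0).round(0)[:2],q.max(0).round(0)[:2])
i,dd,P2,c2=shot('side');T2=(P2-np.array(s['eef_pos']))@R.from_quat(s['tcp_rot']).as_matrix()*1000
i3,dd,P3,c3=shot('scene');T3=(P3-np.array(s['eef_pos']))@R.from_quat(s['tcp_rot']).as_matrix()*1000
for nm,T in(('side',T2),('scene',T3)):
  for lo in range(-80,10,10):
    m=(T[...,2]>=lo)&(T[...,2]<lo+10)&(abs(T[...,1])<60)&(abs(T[...,0])<25); q=T[m]
    if len(q): print(nm,lo,len(q),q.min(0).round(0)[:2],q.max(0).round(0)[:2])
```

```text
3.95 [0.6218 0.1255 0.1225] [[0.991, 0.137, -0.001], [0.137, -0.991, -0.0], [-0.001, 0.0, -1.0]] [0.  0.1 2.5] 0.177
-100 3174 [-11. -50.] [18. 50.]
-95 5748 [-11. -46.] [14. 47.]
-90 3123 [ -8. -44.] [15. 44.]
-85 1873 [-10. -41.] [15. 40.]
-80 835 [ -7. -37.] [15. 35.]
-75 978 [-11. -20.] [13. 24.]
-70 383 [-10. -18.] [13. 21.]
-65 521 [-10. -21.] [12. 21.]
-60 474 [-10. -21.] [12. 21.]
-55 451 [ -9. -21.] [12. 21.]
-50 410 [-10. -21.] [12. 21.]
-45 296 [-11. -21.] [13. 21.]
-40 110 [ -9. -14.] [12. 13.]
-35 710 [-8. -8.] [5. 7.]
-30 809 [-13. -17.] [ 9. 18.]
-25 1207 [-18. -17.] [15. 18.]
-20 1096 [-22. -17.] [20. 18.]
-15 665 [-25. -17.] [22. 18.]
-10 1 [21. -3.] [21. -3.]
5 1916 [-25. -60.] [ 8. 60.]
side -70 8 [ -8. -25.] [3. 5.]
side -60 20 [-13. -24.] [  8. -12.]
side -50 19 [-13. -25.] [  8. -13.]
side -40 19 [-13. -19.] [  2. -13.]
side -30 93 [-25. -22.] [12. 13.]
side -20 77 [-25. -21.] [18. 17.]
side -10 36 [-23. -20.] [ 12. -14.]
side 0 83 [-25. -59.] [ 6. 44.]
scene -80 49 [ -6. -25.] [12. 19.]
scene -70 56 [ -9. -23.] [12. 20.]
scene -60 58 [-10. -23.] [11. 19.]
scene -50 45 [ -8. -22.] [12. 18.]
scene -40 46 [-12. -19.] [ 8. 14.]
scene -30 117 [-20. -19.] [17. 16.]
scene -20 78 [-23. -19.] [21. 15.]
scene -10 25 [-24. -19.] [ 11. -16.]
scene 0 171 [-24. -60.] [ 7. 60.]
```

Run:
```python
from h import *
z=np.load('w1.npz');P=z['P']
T=(P-np.array([.6005,.1664,.3536]))@np.array([[0.991,.136,-.002],[.136,-.991,-.001],[-.002,0,-1]])*1000
for lo in range(-100,30,5):
    m=(z['d']>0)&(T[...,2]>=lo)&(T[...,2]<lo+5)&(abs(T[...,1])<75)&(abs(T[...,0])<40)
    q=T[m]
    if len(q): print(lo,len(q),q.min(0).round(0)[:2],q.max(0).round(0)[:2])
```

```text
-100 4404 [-12. -74.] [15. 72.]
-95 1665 [  7. -73.] [15. 73.]
-90 781 [  3. -61.] [13. 64.]
-85 916 [ -0. -50.] [13. 49.]
-80 1057 [ -8. -56.] [13. 56.]
-75 1123 [-11. -56.] [13. 57.]
-70 1029 [-10. -56.] [13. 56.]
-65 927 [-11. -56.] [12. 56.]
-60 795 [-11. -56.] [12. 56.]
-55 539 [-10. -55.] [12. 54.]
-50 141 [ -9. -43.] [11. 43.]
```

All three cameras show the fingertips about 36 mm short of the reported TCP: -37 mm along tool z nearly shut and -49 mm fully open. So the fingers closed just above the cap. I'll allow for that offset, reopen, go 38 mm lower and grip again.

```bash
python3 -m creep '[[[5.4,0,0,-1,0],[5.4,0,0,-1,0],[5.4,0,0,-1,0],[5.4,0,0,-1,0],[5.4,0,0.05,0,0],[5.4,0,0.05,1.5,0],[5.4,0,0.05,2.7,0],[5.4,0,0.05,3.5,0],[5.4,0,0.05,3.8,0],[5.4,0,0.05,3.8,0],[5.4,0,0.05,3.8,0]]]'
python3 -m creep '[[[2.6,0,0,0,0],[2.6,0,0,0,0],[2.6,0,0,0,0],[2.6,0,0,0,0],[2.6,0,0,0,0],[2.6,0,0,0,0]]]'
```

```text
clock: 5.15
eef_pos: [0.6221, 0.125, 0.0848]
tcp_rot: [0.998, 0.069, -0.0, 0.0]
force: [0.0, -0.1, -0.7]
grip_width: 0.637
clock: 5.75
eef_pos: [0.6225, 0.1251, 0.0853]
tcp_rot: [0.998, 0.069, 0.0, -0.0]
force: [0.3, 0.4, 5.3]
grip_width: 0.39
```

```bash
python3 -m creep '[[[1.5,-0.7,0,-0.7,0],[1.5,-1.4,0,-1.3,0],[1.5,-2.3,0,-1.9,0],[1.5,-3.2,0,-2.4,0],[1.5,-4.1,0,-2.8,0],[1.5,-5,0,-3.1,0],[1.5,-5,0,-3.1,0]]]'
python3 -m creep '[[[1.5,-1,0,-0.3,0],[1.5,-2,0,-0.5,0],[1.5,-3,0,-0.65,0],[1.5,-4,0,-0.7,0],[1.5,-5,0,-0.7,0],[1.5,-5.8,0,-0.65,0],[1.5,-6.2,0,-0.6,0],[1.5,-6.2,0,-0.6,0]]]'
python3 -c "
from h import *
st()
a,_,_,c=shot('side');u,v=map(int,proj('side',[.52,.12,.1],c)); ca=cv2.resize(a[v-90:v+90,u-120:u+120],(600,450))
cv2.imwrite('pics/g3.png',ca[...,::-1])"
```

```text
clock: 6.45
eef_pos: [0.5723, 0.1183, 0.1174]
tcp_rot: [0.998, 0.069, 0.001, -0.0]
force: [3.0, 0.6, 0.0]
grip_width: 0.386
clock: 7.25
eef_pos: [0.5099, 0.1096, 0.123]
tcp_rot: [0.998, 0.069, 0.0, -0.0]
force: [1.7, 0.8, -2.0]
grip_width: 0.386
7.25 [0.5099 0.1096 0.123 ] [[0.991, 0.137, 0.0], [0.137, -0.991, 0.001], [0.0, -0.0, -1.0]] [ 1.7  0.8 -2. ] 0.386
```

View pics/g3.png

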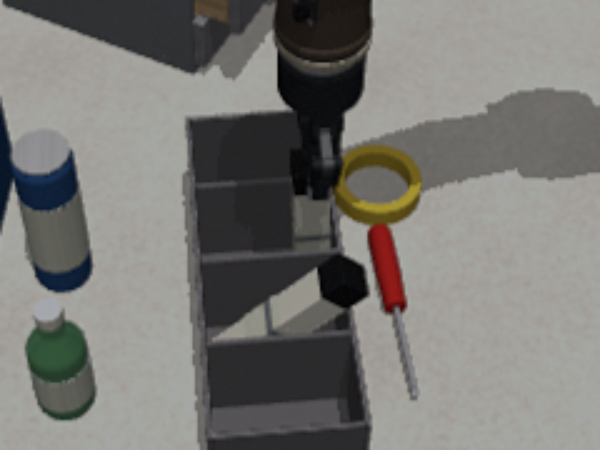

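pack2 is now upright at the front wall of compartment 2 (crop px 312,200). I'll settle it, release and rise.

```bash
python3 -m creep '[[[1.5,0,0,0.2,0],[1.5,0,0,0.4,0],[1.5,0,0,0.4,0],[1.5,0,0,0.4,0]]]'
python3 -m creep '[[[3.6,0,0,0,0],[4.2,0,0,0,0],[5,0,0,0,0],[5.4,0,0,0,0],[5.4,0,0,0,0],[5.4,0,0,-2,0],[5.4,0,0,-5,0],[5.4,0,0,-9,0],[5.4,0,0,-14,0],[5.4,0,0,-18,0],[5.4,0,0,-18,0],[5.4,0,0,-18,0]]]'
python3 - <<'E'
from h import *
st();b,d,P,c=shot('wrist','w2'); B=tobin(P); m=(abs(B[...,2]-185)<8)&(abs(B[...,0])<80)&(abs(B[...,1]+45)<45);q=B[m]
print('p2 top',len(q),q.min(0).round(),q.max(0).round(),q.mean(0).round(1))
w=(B[...,2]>120)&(B[...,1]>8)&(B[...,1]<85)&(B[...,0]>-110)&(B[...,0]<30)&(b.max(-1)<45);q=B[w];print('p3 cap',len(q),np.percentile(q,2,axis=0).round(1),np.percentile(q,98,axis=0).round(1))
print(togo(C0+(-64*BX+48.3*BY)/1000+[0,0,.0845]))
E
```

```text
clock: 7.7
eef_pos: [0.5099, 0.1096, 0.1185]
tcp_rot: [0.998, 0.069, -0.0, -0.0]
force: [3.3, -0.3, -3.8]
grip_width: 0.388
clock: 8.9
eef_pos: [0.5102, 0.1097, 0.2992]
tcp_rot: [0.998, 0.069, 0.001, -0.0]
force: [0.0, -0.1, -0.6]
grip_width: 0.631
8.9 [0.5102 0.1097 0.2992] [[0.991, 0.137, 0.001], [0.137, -0.991, 0.001], [0.001, -0.001, -1.0]] [ 0.  -0.1 -0.6] 0.631
p2 top 1650 [-64. -67. 177.] [-29. -33. 186.] [-45.8 -50.  183.6]
p3 cap 2413 [-79.3   8.1 131.3] [-35.5  63.7 412.9]
[-1.43 -9.86 21.35]
```

```bash
python3 -m creep '[[[5.4,-1.2,-3,0,0],[5.4,-1.2,-6.5,0,0],[5.4,-1.2,-9.86,1,0],[5.4,-1.2,-9.86,5,0],[5.4,-1.2,-9.86,9,0],[5.4,-1.2,-9.86,13,0],[5.4,-1.2,-9.86,16,0],[5.4,-1.2,-9.86,18.5,0],[5.4,-1.2,-9.86,20,0],[5.4,-1.2,-9.86,21,0],[5.4,-1.2,-9.86,21.35,0],[5.4,-1.2,-9.86,21.35,0]]]'
python3 -m creep '[[[2.6,0,0,0,0],[1.5,0,0,0,0],[1.5,0,0,0,0],[1.5,0,0,0,0],[1.5,0,0,0,0],[1.5,0,0,0,0]]]'
```

```text
clock: 10.15
eef_pos: [0.4835, 0.2053, 0.0839]
tcp_rot: [0.998, 0.069, -0.001, 0.0]
force: [-0.2, 0.1, 0.8]
grip_width: 0.631
clock: 10.75
eef_pos: [0.4839, 0.2055, 0.0845]
tcp_rot: [0.998, 0.069, -0.001, -0.0]
force: [-0.5, -0.9, 5.1]
grip_width: 0.388
```

```bash
python3 -m creep '[[[1.5,0.7,0,-0.7,0],[1.5,1.4,0,-1.3,0],[1.5,2.3,0,-1.9,0],[1.5,3.2,0,-2.4,0],[1.5,4.1,0,-2.8,0],[1.5,5,0,-3.1,0],[1.5,5,0,-3.1,0]]]'
python3 -m creep '[[[1.5,1,0,-0.3,0],[1.5,2,0,-0.5,0],[1.5,3,0,-0.65,0],[1.5,4,0,-0.7,0],[1.5,5,0,-0.7,0],[1.5,5.7,0,-0.65,0],[1.5,6.1,0,-0.6,0],[1.5,6.1,0,-0.6,0]]]'
python3 -m creep '[[[1.5,0,0,0.2,0],[1.5,0,0,0.4,0],[1.5,0,0,0.4,0],[1.5,0,0,0.4,0]]]'
```

```text
clock: 11.45
eef_pos: [0.534, 0.2123, 0.1155]
tcp_rot: [0.998, 0.068, -0.001, 0.0]
force: [-3.0, -0.3, -0.2]
grip_width: 0.389
clock: 12.25
eef_pos: [0.595, 0.2206, 0.1209]
tcp_rot: [0.998, 0.068, -0.001, 0.0]
force: [-2.0, -0.2, -1.7]
grip_width: 0.388
clock: 12.65
eef_pos: [0.5949, 0.2206, 0.1167]
tcp_rot: [0.998, 0.068, -0.001, 0.0]
force: [-1.8, -0.1, -2.6]
grip_width: 0.386
```

```bash
python3 -m creep '[[[3.6,0,0,0,0],[4.2,0,0,0,0],[5,0,0,0,0],[5.4,0,0,0,0],[5.4,0,0,0,0],[5.4,0,0,-2,0],[5.4,0,0,-5,0],[5.4,0,0,-9,0],[5.4,0,0,-14,0],[5.4,0,0,-18,0],[5.4,0,0,-18,0],[5.4,0,0,-18,0]]]'
python3 - <<'E'
from h import *
st();b,d,P,c=shot('wrist'); B=tobin(P)
b2,_,P2,_=shot('side');B2=tobin(P2)
for n,B in(('wrist',B),('side',B2)):
  for k,y in((2,-45),(3,45)):
    m=(abs(B[...,2]-185)<8)&(abs(B[...,0])<80)&(abs(B[...,1]-y)<45);q=B[m]
    if len(q):print(n,'p',k,len(q),q.min(0).round(),q.max(0).round(),q.mean(0).round(1))
print(togo([.502,-.288,.28]))
E
```

```text
clock: 13.85
eef_pos: [0.5957, 0.2208, 0.2979]
tcp_rot: [0.998, 0.068, 0.0, -0.0]
force: [-0.7, -0.8, -0.4]
grip_width: 0.632
13.85 [0.5957 0.2208 0.2979] [[0.991, 0.136, 0.0], [0.136, -0.991, 0.001], [0.0, -0.0, -1.0]] [-0.7 -0.8 -0.4] 0.632
wrist p 2 195 [-43. -67. 177.] [-29. -53. 185.] [-33.5 -60.6 182.8]
wrist p 3 1658 [ 32.  31. 178.] [ 66.  65. 186.] [ 49.8  48.3 183.6]
side p 2 202 [-67. -65. 177.] [-32. -28. 190.] [-49.2 -45.7 184.8]
side p 3 233 [ 29.  31. 178.] [ 63.  70. 189.] [ 45.8  52.5 185.1]
[-16.11  49.11   1.65]
```

```bash
python3 -m creep '[[[2.5,-1.3,4,-1,-0.08],[2.5,-2.7,8,-1,-0.16],[2.5,-4,12,-1,-0.24],[2.5,-5.4,16,-1,-0.32],[2.5,-6.7,20.5,0,-0.4],[2.5,-8,24.5,0,-0.5],[2.5,-9.4,28.6,0,-0.6],[2.5,-10.7,32.7,0,-0.7],[2.5,-12,37,0,-0.8],[2.5,-13.4,41,0,-0.9],[2.5,-14.8,45,0,-1.01],[2.5,-16.1,49.1,0,-1.01]]]'
python3 - <<'E'
from h import *
st();im,d,P,c=shot('wrist','w3'); st()
CX=np.array([.911,-.4115,0]);CY=np.array([.4115,.911,0]);O=np.array([.502,-.288,0])
q=P-O; C=np.stack([q@CX,q@CY,P[...,2]],-1)*1000
np.savez('w3.npz',C=C,im=im)
m=(abs(C[...,2]-134)<6)&(abs(C[...,0])<20)&(abs(C[...,1])<90);p=C[m];print('bar',len(p),np.percentile(p,3,axis=0).round(1),np.percentile(p,97,axis=0).round(1),p.mean(0).round(1))
if len(p):print(np.polyfit(p[:,1],p[:,0],1))
m=(abs(C[...,2]-158)<5)&(abs(C[...,0]-45)<30);p=C[m];print('front',len(p),np.percentile(p,3,axis=0).round(1),np.percentile(p,97,axis=0).round(1))
E
```

```text
clock: 15.15
eef_pos: [0.5009, -0.2891, 0.2949]
tcp_rot: [0.839, 0.544, -0.003, -0.002]
force: [0.2, -0.1, -0.5]
grip_width: 0.292
15.15 [ 0.5009 -0.2891  0.2949] [[0.408, 0.913, -0.006], [0.913, -0.408, -0.0], [-0.003, -0.005, -1.0]] [ 0.2 -0.1 -0.5] 0.292
15.2 [ 0.4977 -0.2978  0.2949] [[0.418, 0.908, -0.008], [0.908, -0.418, -0.005], [-0.008, -0.005, -1.0]] [-2.4 -5.5 -0.3] 0.294
bar 1675 [ -3.5 -57.3 131.8] [ 16.9  61.  136.8] [  3.    4.3 134.8]
[-2.12391961e-03  3.03386590e+00]
front 4338 [ 36.7 -58.  154.2] [ 50.7 143.9 157.4]
```

View pics/w3.png

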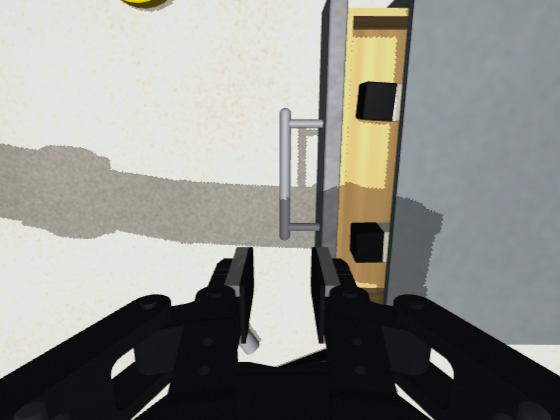

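The wrist view shows the handle bar at column 285 (rows 110-238) and the caps at (376,101) and (367,241). The arm was still settling during the shot, so I'll measure again after it stops.

```bash
python3 -m creep '[[[2.5,0,0,0,0],[2.5,0,0,0,0],[2.5,0,0,0,0],[2.5,0,0,0,0]]]'
cat >> h.py <<'E'
CX=np.array([.911,-.4115,0]);CY=np.array([.4115,.911,0]);O=np.array([.502,-.288,0])
def tocab(P): 
    q=P-O; return np.stack([q@CX,q@CY,P[...,2]],-1)*1000
E
python3 - <<'E'
from h import *
s=st();im,d,P,c=shot('wrist'); C=tocab(P)
m=(abs(C[...,2]-134)<6)&(abs(C[...,0])<25)&(abs(C[...,1])<40);p=C[m];print('bar',len(p),np.percentile(p,3,axis=0).round(1),np.percentile(p,97,axis=0).round(1),p.mean(0).round(1),np.polyfit(p[:,1],p[:,0],1))
m=(abs(C[...,2]-158)<5)&(abs(C[...,0]-45)<30);p=C[m];print('front',len(p),np.percentile(p,3,axis=0).round(1),np.percentile(p,97,axis=0).round(1))
x=p.mean() if 0 else C[m]
print(togo(O+[0,0,.084]))
E
```

```text
clock: 15.6
eef_pos: [0.4984, -0.296, 0.2946]
tcp_rot: [0.841, 0.54, -0.004, -0.0]
force: [-0.2, -0.1, 0.6]
grip_width: 0.292
15.6 [ 0.4984 -0.296   0.2946] [[0.416, 0.909, -0.008], [0.909, -0.416, -0.004], [-0.007, -0.005, -1.0]] [-0.2 -0.1  0.6] 0.292
bar 974 [ -3.8 -37.2 131.1] [  6.8  37.7 136.9] [  1.6   1.3 134.8] [-0.00208519  1.57692659]
front 4332 [ 36.7 -66.1 154.2] [ 50.7 135.6 157.4]
[ 1.05  0.09 21.07]
```

```bash
python3 -m creep '[[[2.5,1,0.25,2,0],[2.5,1,0.25,6,0],[2.5,1,0.25,10,0],[2.5,1,0.25,14,0],[2.5,1,0.25,17,0],[2.5,1,0.25,19.5,0],[2.5,1,0.25,20.8,0],[2.5,1,0.25,21.4,0],[2.5,1,0.25,21.4,0],[2.5,1,0.25,21.4,0]]]'
python3 -m creep '[[[0.5,0,0,0,0],[0.5,0,0,0,0],[0.5,0,0,0,0],[0.5,0,0,0,0],[0.5,0,0,0,0],[0.5,0,0,0,0]]]'
```

```text
clock: 16.65
eef_pos: [0.5041, -0.2894, 0.0819]
tcp_rot: [0.841, 0.54, -0.004, 0.001]
force: [-0.2, -0.5, -0.1]
grip_width: 0.292
clock: 17.25
eef_pos: [0.505, -0.2897, 0.0832]
tcp_rot: [0.841, 0.54, -0.003, 0.002]
force: [-0.9, 1.1, 6.0]
grip_width: 0.099
```

```bash
python3 -m creep '[[[0.5,0,-0.5,0,0],[0.5,0,-1.5,0,0],[0.5,0,-3,0,0],[0.5,0,-4.5,0,0],[0.5,0,-6,0,0],[0.5,0,-7.5,0,0],[0.5,0,-9,0,0],[0.5,0,-10.5,0,0],[0.5,0,-12,0,0],[0.5,0,-13.5,0,0],[0.5,0,-14.5,0,0],[0.5,0,-14.5,0,0]]]'
python3 -m creep '[[[0.5,0,-0.3,0,0],[0.5,0,-0.6,0,0],[0.5,0,-0.9,0,0],[0.5,0,-1.2,0,0],[0.5,0,-1.2,0,0]]]'
python3 -c "
from h import *
im,d,P,c=shot('wrist','w4');st();C=tocab(P)
im,d,P,c=shot('scene','s4');C=tocab(P)
m=(abs(C[...,2]-170)<6)&(abs(C[...,1])<200)&(C[...,0]>40)&(C[...,0]<420);q=C[m];print('cab',np.percentile(q,[1,99],axis=0).round(1))"
```

```text
clock: 18.45
eef_pos: [0.3707, -0.2292, 0.0832]
tcp_rot: [0.842, 0.54, -0.004, 0.001]
force: [-3.2, -4.1, -4.4]
grip_width: 0.101
clock: 18.95
eef_pos: [0.3593, -0.2241, 0.0832]
tcp_rot: [0.842, 0.54, -0.004, 0.001]
force: [-1.5, -2.9, -2.3]
grip_width: 0.098
19.0 [ 0.3593 -0.2241  0.0832] [[0.416, 0.909, -0.006], [0.909, -0.416, -0.005], [-0.007, -0.004, -1.0]] [-2.5 -2.7 -2.1] 0.102
cab [[ 100.8 -154.8  166. ]
 [ 370.1  161.9  174.8]]
```

View pics/w4.png

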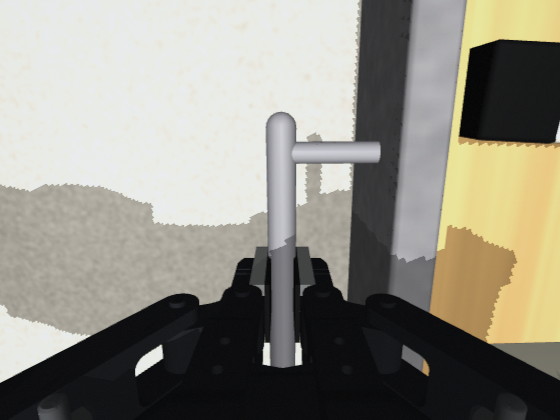

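The wrist view shows the bar in the jaws (column 283). I'll pull on until it stalls at the stop.

```bash
for i in 1; do python3 -m creep '[[[0.5,0,-0.2,0,0],[0.5,0,-0.4,0,0],[0.5,0,-0.6,0,0],[0.5,0,-0.6,0,0]]]' ; python3 -m creep '[[[0.5,0,-0.2,0,0],[0.5,0,-0.4,0,0],[0.5,0,-0.6,0,0],[0.5,0,-0.6,0,0]]]'; done
```

```text
clock: 19.45
eef_pos: [0.3595, -0.2242, 0.0835]
tcp_rot: [0.841, 0.54, -0.001, 0.006]
force: [18.0, -12.7, -30.8]
grip_width: 0.102
clock: 19.85
eef_pos: [0.36, -0.2245, 0.0835]
tcp_rot: [0.841, 0.541, 0.001, 0.011]
force: [19.9, -14.1, -36.5]
grip_width: 0.099
```

Force went up with no motion, so the drawer is at its stop. I'll release, rise and look into the drawer.

```bash
python3 -m creep '[[[0.5,0,0.4,0,0],[0.5,0,0.4,0,0],[1.5,0,0.4,0,0],[2.5,0,0.4,0,0],[2.5,0,0.4,0,0],[2.5,0,0.4,0,0]]]'
python3 -m creep '[[[2.5,0,0,-2,0],[2.5,0,0,-6,0],[2.5,0,0,-10,0],[2.5,0,2,-14,0],[2.5,0,5,-17,0],[2.5,0,8,-19,0],[2.5,0,10,-20,0],[2.5,0,10,-20,0],[2.5,0,10,-20,0],[2.5,0,10,-20,0],[2.5,0,10,-20,0]]]'
python3 - <<'E'
from h import *
st();im,d,P,c=shot('wrist','w5'); C=tocab(P); np.savez('w5.npz',C=C,im=im,d=d,P=P)
m=(abs(C[...,2]-134)<5)&(C[...,0]<-130)&(C[...,0]>-190)&(abs(C[...,1])<50);p=C[m];print('bar',len(p),p.mean(0).round(1))
i=im.astype(int)
blk=(i.max(-1)<45)&(C[...,2]>100)&(C[...,2]<140)&(C[...,0]>-150);k,l,s,_=cv2.connectedComponentsWithStats(blk.astype(np.uint8))
for j in range(1,k):
    if s[j,4]>100: q=C[l==j]; print('cap',s[j],np.percentile(q,[3,97],axis=0).round(1))
wh=(i.min(-1)>150)&(i.max(-1)-i.min(-1)<45)&(abs(C[...,2]-129)<5);k,l,s,_=cv2.connectedComponentsWithStats(wh.astype(np.uint8))
for j in range(1,k):
    if s[j,4]>200: q=C[l==j]; print('white',s[j],np.percentile(q,[3,97],axis=0).round(1),np.polyfit(q[:,0],q[:,1],1))
E
```

```text
clock: 20.45
eef_pos: [0.3639, -0.226, 0.0839]
tcp_rot: [0.841, 0.541, 0.002, 0.011]
force: [-0.3, 0.0, 0.3]
grip_width: 0.29
clock: 21.55
eef_pos: [0.4509, -0.2636, 0.2854]
tcp_rot: [0.841, 0.541, 0.001, 0.011]
force: [0.2, -0.1, 0.2]
grip_width: 0.289
21.55 [ 0.4509 -0.2636  0.2854] [[0.415, 0.91, 0.014], [0.91, -0.415, -0.016], [-0.009, 0.019, -1.0]] [ 0.2 -0.1  0.2] 0.289
bar 1368 [-1.499e+02  1.000e-01  1.346e+02]
cap [ 254   83   32   40 1126] [[-77.1  56.5 126.4]
 [-51.5  87.8 129.2]]
cap [ 258  227   28   40 1053] [[-76.3 -88.6 103.8]
 [-50.8 -56.6 129.1]]
cap [397 391  30  24 149] [[  92.7 -278.6  101.1]
 [ 109.6 -270.5  138. ]]
white [ 284   85   73   42 2654] [[-47.9  53.5 126.1]
 [ 11.3  85.1 129. ]] [-4.31559943e-02  6.86586502e+01]
white [ 359   88   92   43 3301] [[ 21.9  48.8 126.3]
 [ 97.5  81.5 129.1]] [-4.39186726e-02  6.77402215e+01]
white [ 356  231   78   34 2281] [[ 24.4 -86.  126.3]
 [ 98.7 -55.2 129. ]] [ 3.14854498e-02 -7.23254437e+01]
white [ 287  235   60   31 1306] [[-46.9 -87.  126.1]
 [ 11.2 -57.3 128.9]] [  0.10941179 -67.5276388 ]
```

View pics/w5.png

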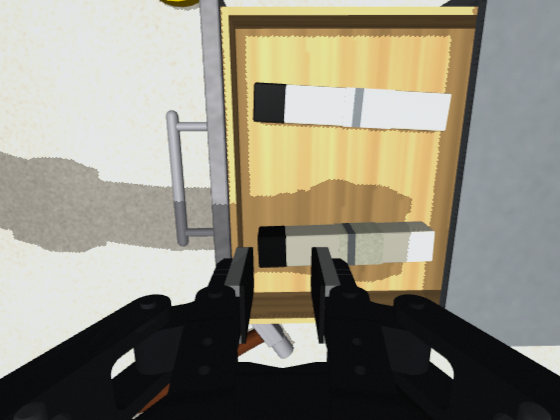

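Both spares are visible: spare2's cap end is at (254,103) and spare1's at (258,247). I'll first try a light grip on spare2's cap end, to see if gravity swings the pack upright in the pads.

```bash
python3 -m creep '[[[5.4,0.7,-0.1,0,0.14],[5.4,1.5,-0.2,0,0.28],[5.4,2.2,-0.3,0,0.42],[5.4,3,-0.4,0,0.56],[5.4,4,-0.5,0,0.7],[5.4,5,-0.6,0,0.85],[5.4,6,-0.7,0,1],[5.4,7.1,-0.8,2,1.14],[5.4,7.1,-0.8,5,1.28],[5.4,7.1,-0.8,8,1.43],[5.4,7.1,-0.8,10,1.565],[5.4,7.1,-0.8,10,1.565]]]'
python3 -m creep '[[[5.4,0,0,0,0],[5.4,0,0,0,0],[5.4,0,0,0,0]]]'
python3 -c "
from h import *
s=st();print(s['joint_pos']);print(togo([.4748,-.1976,.061]))
im,d,P,c=shot('wrist');C=tocab(P)
i=im.astype(int);blk=(i.max(-1)<45)&(abs(C[...,2]-128)<4)&(abs(C[...,0]+60)<50)&(abs(C[...,1]-70)<40);q=C[blk];print(len(q),np.percentile(q,[3,97],axis=0).round(1))"
```

```text
clock: 22.8
eef_pos: [0.4725, -0.1967, 0.1823]
tcp_rot: [0.978, -0.21, 0.006, 0.007]
force: [-0.8, 0.4, 0.8]
grip_width: 0.634
clock: 23.1
eef_pos: [0.4731, -0.1969, 0.1834]
tcp_rot: [0.978, -0.21, 0.007, 0.007]
force: [0.2, -0.1, 0.5]
grip_width: 0.638
23.1 [ 0.4731 -0.1969  0.1834] [[0.912, -0.41, 0.011], [-0.41, -0.912, -0.016], [0.016, 0.01, -1.0]] [ 0.2 -0.1  0.5] 0.638
[-0.00214449  0.22046234  0.34602146  1.91301278 -0.07464344  1.00646114
 -1.61805078]
[-0.02 -0.12 12.24]
1859 [[-76.9  56.  126.5]
 [-51.3  87.4 129.1]]
```

```bash
python3 -m creep '[[[5.4,0,-0.1,3,0],[5.4,0,-0.1,6,0],[5.4,0,-0.1,9,0],[5.4,0,-0.1,11,0],[5.4,0,-0.1,12,0],[5.4,0,-0.1,12.2,0],[4.5,0,-0.1,12.2,0],[4,0,-0.1,12.2,0],[3.2,0,-0.1,12.2,0],[3.2,0,-0.1,12.2,0],[3.2,0,-0.1,12.2,0],[3.2,0,-0.1,12.2,0]]]'
python3 -m creep '[[[3.2,0,0,-1,0],[3.2,0,0,-3,0],[3.2,0,0,-6,0],[3.2,0,0,-10,0],[3.2,0,0,-14,0],[3.2,0,0,-18,0],[3.2,0,0,-21,0],[3.2,0,0,-22,0],[3.2,0,0,-22,0]]]'
python3 -c "
from h import *
a,_,_,c=shot('scene','s6');b,_,_,_=shot('side','d6')
s=read_state();o=[]
for n,i in(('scene',a),('side',b)):
    u,v=map(int,proj(n,s['eef_pos']));u=np.clip(u,120,440);v=np.clip(v,100,320);o.append(cv2.resize(i[v-90:v+90,u-120:u+120],(400,300)))
cv2.imwrite('pics/g6.png',np.hstack(o)[...,::-1])"
```

```text
clock: 24.35
eef_pos: [0.476, -0.1983, 0.0628]
tcp_rot: [0.978, -0.21, 0.008, 0.007]
force: [-0.9, 0.7, 6.9]
grip_width: 0.394
clock: 25.25
eef_pos: [0.4733, -0.1949, 0.2841]
tcp_rot: [0.978, -0.21, 0.01, 0.006]
force: [-0.3, 0.2, -2.7]
grip_width: 0.392
```

View pics/g6.png

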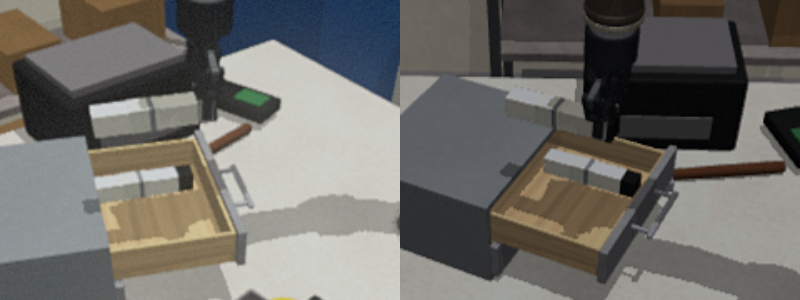

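The light grip (3.2 cm) holds the pack almost level, drooping about 8°. I'll set it down and try looser openings while lifting, with its foot on the drawer floor.

```bash
cat >> h.py <<'E'
def tilt():
    im,d,P,c=shot('wrist'); C=tocab(P); i=im.astype(int)
    e=tocab(np.array(read_state()['eef_pos']))
    # white pack pixels near tool's y
    m=(i.min(-1)>110)&(i.max(-1)-i.min(-1)<45)&(abs(C[...,1]-e[1])<16)&(C[...,2]>99)&(C[...,0]>e[0]-20)&(C[...,0]<e[0]+190)
    q=C[m]
    if len(q)>50:
        a=np.polyfit(q[:,0],q[:,2],1); print('pack',len(q),'slope deg',np.degrees(np.arctan(a[0])).round(1),np.percentile(q,[2,98],axis=0).round(0).tolist(),'tool',e.round(0))
    else: print('few',len(q))
E
python3 -m creep '[[[3.2,0,0,4,0],[3.2,0,0,8,0],[3.2,0,0,12,0],[3.2,0,0,16,0],[3.2,0,0,19,0],[3.2,0,0,21,0],[3.2,0,0,21.9,0],[3.2,0,0,21.9,0],[3.45,0,0,21.9,0],[3.45,0,0,21.9,0],[3.4,0,0,21.9,0],[3.35,0,0,21.9,0]]]'
python3 -m creep '[[[3.35,0,0,0,0],[3.35,0,0,0,0],[3.35,0,0,-0.5,0],[3.35,0,0,-1.2,0],[3.35,0,0,-2,0],[3.35,0,0,-3,0],[3.35,0,0,-4,0],[3.35,0,0,-4,0]]]'
python3 -c "
from h import *
tilt()"
```

```text
clock: 26.55
eef_pos: [0.4741, -0.1976, 0.062]
tcp_rot: [0.978, -0.21, 0.007, 0.006]
force: [-0.4, 0.2, -1.8]
grip_width: 0.394
clock: 27.35
eef_pos: [0.4748, -0.1973, 0.1038]
tcp_rot: [0.978, -0.21, 0.008, 0.006]
force: [0.8, -0.0, -1.7]
grip_width: 0.394
pack 24985 slope deg -4.0 [[-47.0, 56.0, 161.0], [35.0, 87.0, 168.0]] tool [-63.  71. 103.]
```

```bash
python3 -m creep '[[[3.37,0,0,0,0],[3.37,0,0,0,0],[3.37,0,0,0,0]]]'|grep -E 'force|grip'
python3 -c "
from h import *
tilt()"
python3 -m creep '[[[3.39,0,0,0,0],[3.39,0,0,0,0],[3.39,0,0,0,0]]]'|grep -E 'force|grip'
python3 -c "
from h import *
tilt()"
python3 -m creep '[[[3.41,0,0,0,0],[3.41,0,0,0,0],[3.41,0,0,0,0]]]'|grep -E 'force|grip'
python3 -c "
from h import *
tilt()"
```

```text
force: [-0.2, -0.5, -2.6]
grip_width: 0.395
pack 24942 slope deg -4.0 [[-48.0, 56.0, 160.0], [34.0, 87.0, 167.0]] tool [-63.  71. 103.]
force: [-0.3, -0.6, -1.4]
grip_width: 0.401
pack 21523 slope deg -13.6 [[-46.0, 56.0, 142.0], [40.0, 87.0, 164.0]] tool [-63.  71. 103.]
force: [-0.4, -0.4, 0.0]
grip_width: 0.4
pack 17864 slope deg 0.6 [[-57.0, 56.0, 126.0], [44.0, 87.0, 129.0]] tool [-63.  71. 103.]
```

The usable window is narrow: at 3.39 cm the pack rotated down in the pads to 14°, and at 3.41 cm it dropped flat into the drawer, unharmed. I'll regrip, loosen to 3.39 and raise the cap with the foot on the drawer floor.

```bash
python3 -m creep '[[[4.5,-0.5,0,1,0],[4.5,-0.5,0,2.5,0],[4.5,-0.5,0,4,0],[4.5,-0.5,0,4.2,0],[3.2,-0.5,0,4.2,0],[3.2,-0.5,0,4.2,0],[3.2,-0.5,0,4.2,0],[3.2,-0.5,0,4.2,0]]]'|grep -E 'force|grip'
python3 -m creep '[[[3.385,0,0,0,0],[3.385,0,0,0,0],[3.385,0,0,-0.7,0],[3.385,0,0,-1.4,0],[3.385,0,0,-2.1,0],[3.385,0,0,-2.8,0],[3.385,0,0,-3.5,0],[3.385,0,0,-4.2,0],[3.385,0,0,-5,0],[3.385,0,0,-6,0],[3.385,0,0,-6,0]]]'|grep -E 'force|grip|pos'
python3 -c "
from h import *
tilt()"
```

```text
force: [-0.4, 0.7, -1.7]
grip_width: 0.389
eef_pos: [0.4703, -0.195, 0.1225]
force: [-1.6, 0.2, 0.5]
grip_width: 0.396
pack 21363 slope deg -22.6 [[-54.0, 56.0, 143.0], [40.0, 87.0, 184.0]] tool [-67.  72. 122.]
```

```bash
python3 -m creep '[[[3.385,0.2,0,-0.7,0],[3.385,0.5,0,-1.4,0],[3.385,0.9,0,-2.2,0],[3.385,1.4,0,-3,0],[3.385,1.9,0,-3.8,0],[3.385,2.5,0,-4.6,0],[3.385,3.2,0,-5.3,0],[3.385,4,0,-6,0],[3.385,4.8,0,-6.7,0],[3.385,5.4,0,-7.2,0],[3.385,5.4,0,-7.2,0]]]'|grep -E 'force|grip|pos'
python3 -c "
from h import *
tilt()"
```

```text
eef_pos: [0.5194, -0.2164, 0.1956]
force: [-0.4, -0.4, -2.1]
grip_width: 0.399
pack 17172 slope deg -40.8 [[-0.0, 57.0, 158.0], [106.0, 88.0, 252.0]] tool [-14.  72. 195.]
```

The foot now seems to rest on the cabinet's front edge. I'll clamp, back away from the cabinet, then loosen again so the pack swings further down.

```bash
python3 -m creep '[[[3.2,0,0,0,0],[3.2,-1.5,0,0,0],[3.2,-3,0,0,0],[3.2,-4.5,0,0,0],[3.2,-5,0,0,0],[3.385,-5,0,0,0],[3.385,-5,0,0,0],[3.385,-5,0,0,0],[3.385,-5,0,0,0]]]'|grep -E 'force|grip|pos'
python3 -c "
from h import *
tilt()"
python3 -m creep '[[[3.39,0,0,0,0],[3.39,0,0,0,0],[3.39,0,0,0,0]]]'|grep -E 'force|grip|pos'
python3 -c "
from h import *
tilt()"
```

```text
eef_pos: [0.4734, -0.1958, 0.1939]
force: [0.1, -0.0, -2.4]
grip_width: 0.398
pack 16573 slope deg -42.9 [[-50.0, 57.0, 150.0], [52.0, 88.0, 250.0]] tool [-64.  72. 194.]
eef_pos: [0.4732, -0.1958, 0.1938]
force: [-1.6, 1.0, 1.6]
grip_width: 0.399
pack 10036 slope deg -56.6 [[-52.0, 57.0, 117.0], [12.0, 88.0, 373.0]] tool [-64.  72. 194.]
```

```bash
python3 -m creep '[[[3,0,0,0,0],[2.5,0,0,0,0],[2,0,0,0,0],[1.5,0,0,0,0],[1.5,0,0,-2,0],[1.5,0,0,-5,0],[1.5,0,0,-9,0],[1.5,0,0,-13,0],[1.5,0,0,-17,0],[1.5,0,0,-17,0],[1.5,0,0,-17,0]]]'|grep -E 'force|grip|pos'
python3 -c "
from h import *
tilt()
a,_,_,c=shot('scene','s7');b,_,_,_=shot('side','d7')
s=read_state();o=[]
for n,i in(('scene',a),('side',b)):
    u,v=map(int,proj(n,s['eef_pos']));u=np.clip(u,120,440);v=np.clip(v,90,320);o.append(cv2.resize(i[v-90:v+90,u-120:u+120],(400,300)))
cv2.imwrite('pics/g7.png',np.hstack(o)[...,::-1])"
```

```text
eef_pos: [0.4711, -0.1931, 0.3641]
force: [-1.0, 0.1, -3.0]
grip_width: 0.393
pack 10351 slope deg -53.9 [[-55.0, 59.0, 282.0], [11.0, 89.0, 543.0]] tool [-68.  74. 363.]
```

View pics/g7.png

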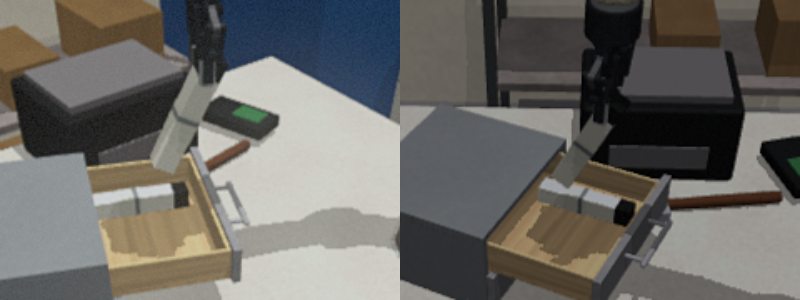

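The view shows spare2 clamped and hanging cap up, about 55° below level. I'll carry it over compartment 1, aligned with the bin.

```bash
python3 -m creep '[[[1.5,-0.3,-2,0,-0.05],[1.5,-0.6,-4.5,0,-0.1],[1.5,-1,-7,0,-0.16],[1.5,-1.4,-9.5,0,-0.22],[1.5,-1.8,-12,0,-0.28],[1.5,-2.2,-14.5,0,-0.34],[1.5,-2.6,-17,0,-0.4],[1.5,-3,-19.5,0,-0.46],[1.5,-3.3,-21.5,0,-0.52],[1.5,-3.4,-22.4,0,-0.56],[1.5,-3.4,-22.4,0,-0.56],[1.5,-3.4,-22.4,0,-0.56]]]' >/dev/null
python3 -m creep '[[[1.5,0,0,0,0],[1.5,0,0,0,0],[1.5,0,0,0,0]]]'
python3 - <<'E'
from h import *
st(); e=tobin(np.array(read_state()['eef_pos'])); print(e)
for n in('scene','side','wrist'):
    im,d,P,c=shot(n); B=tobin(P); i=im.astype(int)
    m=(i.min(-1)>100)&(i.max(-1)-i.min(-1)<50)&(abs(B[...,1]-e[1])<24)&(B[...,2]>230)&(B[...,2]<420)&(B[...,0]>e[0]-30)&(B[...,0]<e[0]+150); q=B[m]
    if len(q)>20:print(n,len(q),np.percentile(q,[1,99],axis=0).round(0).tolist(),q[q[:,2].argmin()].round(),np.degrees(np.arctan(np.polyfit(q[:,2],q[:,0],1)[0])).round(1),np.polyfit(q[:,2],q[:,1],1)[0].round(2))
print(togo(C0+(-39*BX-137*BY)/1000+[0,0,.12]))
E
```

```text
clock: 35.6
eef_pos: [0.531, 0.0235, 0.3596]
tcp_rot: [0.998, 0.067, 0.005, 0.009]
force: [0.5, 0.1, -1.6]
grip_width: 0.393
35.6 [0.531  0.0235 0.3596] [[0.991, 0.133, 0.011], [0.134, -0.991, -0.017], [0.009, 0.018, -1.0]] [ 0.5  0.1 -1.6] 0.393
[ -39.62118386 -138.38970528  359.61759408]
scene 1552 [[-45.0, -154.0, 274.0], [36.0, -119.0, 411.0]] [  13. -122.  265.] -24.0 -0.01
side 216 [[-21.0, -151.0, 278.0], [35.0, -119.0, 391.0]] [  34. -145.  277.] -26.5 0.1
wrist 10434 [[-27.0, -155.0, 278.0], [37.0, -121.0, 409.0]] [  38. -131.  274.] -26.4 0.01
[-0.16 -0.51 23.95]
```

```bash
python3 -m creep '[[[1.5,1,0,1,0],[1.5,1.95,-0.05,3,0],[1.5,1.9,-0.1,6,0],[1.5,1.9,-0.15,9,0],[1.5,1.85,-0.2,12,0],[1.5,1.85,-0.25,15,0],[1.5,1.8,-0.3,18,0],[1.5,1.8,-0.35,20.5,0],[1.5,1.8,-0.4,22.5,0],[1.5,1.8,-0.42,24,0],[1.5,1.8,-0.44,24.8,0],[1.5,1.8,-0.44,24.8,0]]]'
python3 -m creep '[[[1.5,0,0,0.2,0],[1.5,0,0,0.4,0],[1.5,0,0,0.4,0]]]'
python3 -c "
from h import *
st();print(tobin(np.array(read_state()['eef_pos'])))"
```

```text
clock: 36.95
eef_pos: [0.5505, 0.0267, 0.1101]
tcp_rot: [0.998, 0.067, 0.004, 0.009]
force: [-0.7, -0.4, -2.8]
grip_width: 0.391
clock: 37.25
eef_pos: [0.5508, 0.0267, 0.1065]
tcp_rot: [0.998, 0.067, 0.004, 0.009]
force: [-0.8, 0.1, -1.8]
grip_width: 0.393
37.25 [0.5508 0.0267 0.1065] [[0.991, 0.134, 0.009], [0.135, -0.991, -0.017], [0.007, 0.018, -1.0]] [-0.8  0.1 -1.8] 0.393
[ -19.61660285 -137.93867058  106.48542816]
```

```bash
python3 -m creep '[[[1.5,0.7,0,-0.1,0],[1.5,1.4,0,-0.3,0],[1.5,2.1,0,-0.35,0],[1.5,2.8,0,-0.35,0],[1.5,3.5,0,-0.35,0],[1.5,4.2,0,-0.35,0],[1.5,4.9,0,-0.35,0],[1.5,5.6,0,-0.35,0],[1.5,6.2,0,-0.35,0],[1.5,6.6,0,-0.35,0],[1.5,6.75,0,-0.3,0],[1.5,6.75,0,-0.3,0]]]'
python3 -m creep '[[[1.5,0,0,0.2,0],[1.5,0,0,0.4,0],[1.5,0,0,0.4,0]]]'
python3 - <<'E'
from h import *
st(); e=tobin(np.array(read_state()['eef_pos'])); print(e)
for n in('scene','side','wrist'):
    im,d,P,c=shot(n); B=tobin(P); i=im.astype(int)
    m=(i.min(-1)>90)&(i.max(-1)-i.min(-1)<50)&(abs(B[...,1]-e[1])<24)&(B[...,2]>20)&(B[...,2]<180)&(B[...,0]>e[0]-30)&(B[...,0]<64); q=B[m]
    if len(q)>20:print(n,len(q),np.percentile(q,[1,99],axis=0).round(0).tolist(),np.degrees(np.arctan(np.polyfit(q[:,2],q[:,0],1)[0])).round(1),np.polyfit(q[:,2],q[:,1],1)[0].round(2))
E
```

```text
clock: 38.45
eef_pos: [0.6186, 0.0359, 0.1104]
tcp_rot: [0.998, 0.067, 0.005, 0.009]
force: [-2.0, -0.6, 3.7]
grip_width: 0.389
clock: 38.75
eef_pos: [0.6222, 0.0361, 0.1097]
tcp_rot: [0.998, 0.067, 0.009, 0.008]
force: [-0.6, 0.7, 17.9]
grip_width: 0.386
38.75 [0.6222 0.0361 0.1097] [[0.991, 0.134, 0.019], [0.134, -0.991, -0.016], [0.017, 0.018, -1.0]] [-0.6  0.7 17.9] 0.386
[  52.45430955 -138.28679304  109.72226959]
scene 319 [[26.0, -159.0, 75.0], [63.0, -115.0, 176.0]] 16.1 -0.23
side 94 [[25.0, -124.0, 94.0], [44.0, -117.0, 151.0]] -5.6 0.02
wrist 3430 [[58.0, -154.0, 98.0], [62.0, -122.0, 156.0]] -3.2 0.01
```

```bash
python3 -m creep '[[[1.5,-0.3,0,-0.2,0],[1.5,-0.3,0,-0.2,0],[3.6,-0.3,0,-0.2,0],[4.2,-0.3,0,-0.2,0],[5,-0.3,0,-0.2,0],[5.4,-0.3,0,-0.2,0],[5.4,-0.3,0,-2,0],[5.4,-0.3,0,-6,0],[5.4,-0.3,0,-11,0],[5.4,-0.3,0,-16,0],[5.4,-0.3,0,-20,0],[5.4,-0.3,0,-20,0]]]'
cat >> h.py <<'E'
def tops(names=('wrist','side')):
    for n in names:
        im,d,P,c=shot(n); B=tobin(P)
        for k,y in((1,-136.5),(2,-45.5),(3,45.5),(4,136.5)):
            m=(abs(B[...,2]-185)<7)&(abs(B[...,0])<85)&(abs(B[...,1]-y)<45)&(im.max(-1)<70);q=B[m]
            if len(q)>30:print(n,'comp',k,len(q),np.percentile(q,[1,99],axis=0).round().tolist(),'sd z',q[:,2].std().round(1))
E
python3 -c "
from h import *
tops(); st()
print(togo(O+(-68*CX-73*CY)/1000+[0,0,.28]))"
```

```text
clock: 40.1
eef_pos: [0.6182, 0.039, 0.3165]
tcp_rot: [0.998, 0.067, 0.014, 0.008]
force: [0.1, -0.1, 0.2]
grip_width: 0.629
wrist comp 1 1431 [[32.0, -156.0, 181.0], [65.0, -123.0, 185.0]] sd z 0.9
wrist comp 3 1589 [[32.0, 31.0, 179.0], [66.0, 65.0, 186.0]] sd z 1.2
side comp 1 158 [[30.0, -152.0, 178.0], [62.0, -119.0, 189.0]] sd z 2.5
side comp 2 190 [[-65.0, -65.0, 179.0], [-32.0, -29.0, 189.0]] sd z 2.1
side comp 3 231 [[29.0, 33.0, 179.0], [63.0, 68.0, 189.0]] sd z 2.1
40.2 [0.6159 0.0389 0.3105] [[0.991, 0.134, 0.021], [0.134, -0.991, -0.015], [0.019, 0.018, -1.0]] [-0.7  0.6 -0.9] 0.631
[-25.37  33.39   3.17]
```

All three packs are upright (comp 1, 2 and 3). Now spare1.

```bash
python3 -m creep '[[[5.4,-2.3,3,0,0.05],[5.4,-4.6,6,0,0.1],[5.4,-6.9,9.1,0,0.16],[5.4,-9.2,12.1,0,0.22],[5.4,-11.5,15.1,0,0.28],[5.4,-13.8,18.2,0,0.34],[5.4,-16.1,21.2,0,0.4],[5.4,-18.4,24.2,0,0.46],[5.4,-20.7,27.3,0,0.52],[5.4,-23,30.3,1,0.56],[5.4,-25.4,33.4,2,0.56],[5.4,-25.4,33.4,3,0.56]]]'>/dev/null
python3 -m creep '[[[5.4,0,0,0,0],[5.4,0,0,0,0],[5.4,0,0,0,0],[5.4,0,0,0,0]]]'
python3 - <<'E'
from h import *
st();im,d,P,c=shot('wrist','w8');C=tocab(P);i=im.astype(int)
m=(abs(C[...,2]-128)<4)&(abs(C[...,1]+73)<35);
b=C[m&(i.max(-1)<45)&(C[...,0]<0)&(C[...,0]>-110)];w=C[m&(i.min(-1)>130)&(i.max(-1)-i.min(-1)<45)&(abs(C[...,0])<120)]
print(np.percentile(b,[2,98],axis=0).round(1).tolist(),np.percentile(w,[2,98],axis=0).round(1).tolist(),np.polyfit(w[:,0],w[:,1],1))
x=np.percentile(b[:,0],2)
print('target',x+12,np.median(b[:,1]),togo(O+((x+12)*CX+np.median(b[:,1])*CY)/1000+[0,0,.062]))
E
```

```text
clock: 41.8
eef_pos: [0.4061, -0.3305, 0.2804]
tcp_rot: [0.977, -0.214, 0.011, 0.006]
force: [0.6, 0.3, 0.5]
grip_width: 0.636
41.8 [ 0.4061 -0.3305  0.2804] [[0.908, -0.418, 0.018], [-0.418, -0.908, -0.017], [0.024, 0.007, -1.0]] [0.6 0.3 0.5] 0.636
[[-71.0, -90.4, 126.4], [-44.5, -58.3, 129.3]] [[-40.1, -87.7, 126.0], [87.2, -55.3, 129.2]] [ 2.60955282e-02 -7.24258000e+01]
target -59.004551755415434 -74.35461627956995 [ 0.57 -0.57 21.86]
```

```bash
python3 -m creep '[[[5.4,0.2,-0.2,4,0],[5.4,0.3,-0.3,8,0],[5.4,0.4,-0.4,12,0],[5.4,0.5,-0.5,16,0],[5.4,0.57,-0.57,19,0],[5.4,0.57,-0.57,21,0],[5.4,0.57,-0.57,21.8,0],[5.4,0.57,-0.57,21.8,0],[4.2,0.57,-0.57,21.8,0],[3.2,0.57,-0.57,21.8,0],[3.2,0.57,-0.57,21.8,0],[3.2,0.57,-0.57,21.8,0]]]'
python3 -m creep '[[[3.2,0,0,0,0],[3.385,0,0,0,0],[3.385,0,0,0,0],[3.385,-0.1,0,-0.7,0],[3.385,-0.2,0,-1.4,0],[3.385,-0.3,0,-2.1,0],[3.385,-0.4,0,-2.8,0],[3.385,-0.5,0,-3.5,0],[3.385,-0.5,0,-4.2,0],[3.385,-0.5,0,-5,0],[3.385,-0.5,0,-6,0],[3.385,-0.5,0,-6,0]]]'
python3 -c "
from h import *
tilt()"
```

```text
clock: 43.05
eef_pos: [0.4188, -0.332, 0.0642]
tcp_rot: [0.977, -0.214, 0.012, 0.006]
force: [-0.1, -0.6, 7.3]
grip_width: 0.389
clock: 44.25
eef_pos: [0.4136, -0.3294, 0.1256]
tcp_rot: [0.977, -0.214, 0.013, 0.007]
force: [-0.8, 0.4, 0.7]
grip_width: 0.399
pack 19322 slope deg -21.5 [[-45.0, -89.0, 145.0], [44.0, -59.0, 181.0]] tool [-64. -74. 125.]
```

```bash
python3 -m creep '[[[3.385,0,0,-0.7,0],[3.385,0,0,-1.4,0],[3.385,0,0,-2.1,0],[3.385,0,0,-2.8,0],[3.385,0,0,-3.5,0],[3.385,0,0,-4.2,0],[3.385,0,0,-5,0],[3.385,0,0,-5,0]]]'|grep -E 'force|grip|pos'
python3 -c "
from h import *
tilt()"
python3 -m creep '[[[3.39,0,0,0,0],[3.39,0,0,-0.6,0],[3.39,0,0,-1.2,0],[3.39,0,0,-1.8,0],[3.39,0,0,-2.4,0],[3.2,0,0,-2.4,0],[3.2,0,0,-2.4,0]]]'|grep -E 'force|grip|pos'
python3 -c "
from h import *
tilt()"
```

```text
eef_pos: [0.4127, -0.3286, 0.1761]
force: [-1.0, -0.2, 1.4]
grip_width: 0.399
pack 14666 slope deg -43.9 [[-47.0, -89.0, 123.0], [55.0, -58.0, 224.0]] tool [-65. -74. 176.]
eef_pos: [0.4121, -0.3282, 0.2]
force: [-0.8, 0.2, 3.2]
grip_width: 0.391
pack 9591 slope deg -55.0 [[-50.0, -89.0, 118.0], [22.0, -58.0, 380.0]] tool [-65. -74. 200.]
```

```bash
python3 -m creep '[[[2.5,0,0,0,0],[1.5,0,0,0,0],[1.5,0,0,-2,0],[1.5,0,0,-5,0],[1.5,0,0,-9,0],[1.5,0,0,-13,0],[1.5,0,0,-17,0],[1.5,0,0,-18,0],[1.5,0,0,-18,0]]]'|grep -E 'force|grip|pos'
python3 -m creep '[[[1.5,-0.8,-2.5,0,-0.02],[1.5,-1.6,-5,0,-0.05],[1.5,-2.4,-8,0,-0.08],[1.5,-3.3,-11,0,-0.11],[1.5,-4.3,-14,0,-0.14],[1.5,-5.2,-17,0,-0.17],[1.5,-6.2,-20,0,-0.2],[1.5,-7.1,-23,0,-0.23],[1.5,-8,-26,0,-0.26],[1.5,-8.7,-28.5,0,-0.28],[1.5,-9.3,-30,0,-0.28],[1.5,-9.3,-30,0,-0.28]]]'|grep -E 'force|grip|pos'
python3 -c "
from h import *
st(); print(togo([.4944,.2954,.37])); s=read_state(); M=R.from_quat(s['tcp_rot']).as_matrix(); print('yaw left',np.arctan2(BX@M[:,1],BX@M[:,0]))"
```

```text
eef_pos: [0.4081, -0.325, 0.3807]
force: [-0.4, 0.0, -3.2]
grip_width: 0.385
eef_pos: [0.4484, -0.0111, 0.3729]
force: [-0.3, 0.4, -1.7]
grip_width: 0.391
48.0 [ 0.4484 -0.0111  0.3729] [[0.989, -0.147, 0.022], [-0.146, -0.989, -0.02], [0.025, 0.016, -1.0]] [-0.3  0.4 -1.7] 0.391
[  0.06 -31.    -0.22]
yaw left -0.2834840359266512
```

```bash
python3 -m creep '[[[1.5,0,-2.5,0,-0.02],[1.5,0,-5,0,-0.05],[1.5,0,-8,0,-0.08],[1.5,0,-11,0,-0.11],[1.5,0,-14,0,-0.14],[1.5,0,-17,0,-0.17],[1.5,0,-20,0,-0.2],[1.5,0,-23,0,-0.23],[1.5,0,-26,0,-0.26],[1.5,0,-28.5,0,-0.283],[1.5,0,-30.3,0,-0.283],[1.5,0,-31,0,-0.283]]]'|grep -E 'force|grip|pos'
python3 -m creep '[[[1.5,0,0,0,0],[1.5,0,0,0,0],[1.5,0,0,0,0],[1.5,0,0,0,0]]]'|grep pos
python3 - <<'E'
from h import *
st(); e=tobin(np.array(read_state()['eef_pos'])); print(e)
for n in('scene','side','wrist'):
    im,d,P,c=shot(n); B=tobin(P); i=im.astype(int)
    m=(i.min(-1)>100)&(i.max(-1)-i.min(-1)<50)&(abs(B[...,1]-e[1])<24)&(B[...,2]>230)&(B[...,2]<430)&(B[...,0]>e[0]-30)&(B[...,0]<e[0]+150); q=B[m]
    if len(q)>20:print(n,len(q),np.percentile(q,[1,99],axis=0).round(0).tolist(),q[q[:,2].argmin()].round(),np.degrees(np.arctan(np.polyfit(q[:,2],q[:,0],1)[0])).round(1),np.polyfit(q[:,2],q[:,1],1)[0].round(2))
b=C0+(e[0]*BX+136*BY)/1000
print(togo([b[0],b[1],.12]))
E
```

```text
eef_pos: [0.4934, 0.2973, 0.3665]
force: [0.4, 0.3, -1.3]
grip_width: 0.388
eef_pos: [0.4937, 0.2963, 0.3669]
49.6 [0.4937 0.2963 0.3669] [[0.991, 0.135, 0.021], [0.136, -0.991, -0.02], [0.018, 0.023, -1.0]] [ 0.2 -0.3 -1.7] 0.387
[-39.60543016 136.89180362 366.89019711]
scene 2026 [[-37.0, 121.0, 279.0], [48.0, 156.0, 410.0]] [ 21. 153. 267.] -28.7 0.01
side 486 [[-24.0, 122.0, 279.0], [46.0, 156.0, 399.0]] [ 20. 152. 264.] -29.8 0.1
wrist 10341 [[-25.0, 120.0, 280.0], [48.0, 154.0, 408.0]] [ 50. 138. 276.] -30.4 0.02
[-0.43 -0.41 24.67]
```

```bash
python3 -m creep '[[[1.5,0.8,0.15,1,0],[1.5,0.95,0.13,3,0],[1.5,0.9,0.08,6,0],[1.5,0.85,0,9,0],[1.5,0.8,-0.05,12,0],[1.5,0.75,-0.1,15,0],[1.5,0.7,-0.15,18,0],[1.5,0.65,-0.2,20.5,0],[1.5,0.6,-0.25,22.5,0],[1.5,0.57,-0.28,24,0],[1.5,0.55,-0.3,25,0],[1.5,0.55,-0.3,25,0]]]'
python3 -c "
from h import *
print(tobin(np.array(read_state()['eef_pos'])))"
```

```text
clock: 50.95
eef_pos: [0.5032, 0.2946, 0.1151]
tcp_rot: [0.998, 0.068, 0.008, 0.012]
force: [-0.2, -0.6, -1.3]
grip_width: 0.387
[-30.40421186 134.00316349 115.14009211]
```

```bash
python3 -m creep '[[[1.5,0.8,0,-0.1,0],[1.5,1.6,0,-0.2,0],[1.5,2.4,0,-0.3,0],[1.5,3.2,0,-0.35,0],[1.5,4,0,-0.4,0],[1.5,4.8,0,-0.4,0],[1.5,5.6,0,-0.4,0],[1.5,6.4,0,-0.4,0],[1.5,7.1,0,-0.4,0],[1.5,7.6,0,-0.4,0],[1.5,7.85,0,-0.4,0],[1.5,7.85,0,-0.4,0]]]'
python3 -m creep '[[[1.5,0,0,0.2,0],[1.5,0,0,0.3,0],[1.5,0,0,0.3,0]]]'
python3 -c "
from h import *
print(tobin(np.array(read_state()['eef_pos'])))
a,_,_,c=shot('scene','s9');b,_,_,_=shot('side','d9')
o=[]
for n,i in(('scene',a),('side',b)):
    u,v=map(int,proj(n,[.56,.25,.1]));u=np.clip(u,120,440);v=np.clip(v,90,330);o.append(cv2.resize(i[v-90:v+90,u-120:u+120],(400,300)))
cv2.imwrite('pics/g9.png',np.hstack(o)[...,::-1])"
```

```text
clock: 52.15
eef_pos: [0.5817, 0.3056, 0.1207]
tcp_rot: [0.998, 0.068, 0.009, 0.011]
force: [-2.3, 0.1, 4.6]
grip_width: 0.384
clock: 52.45
eef_pos: [0.5841, 0.3061, 0.1203]
tcp_rot: [0.998, 0.068, 0.012, 0.011]
force: [-2.4, -1.8, 14.1]
grip_width: 0.387
[ 51.32570587 134.3421106  120.30774027]
```

View pics/g9.png

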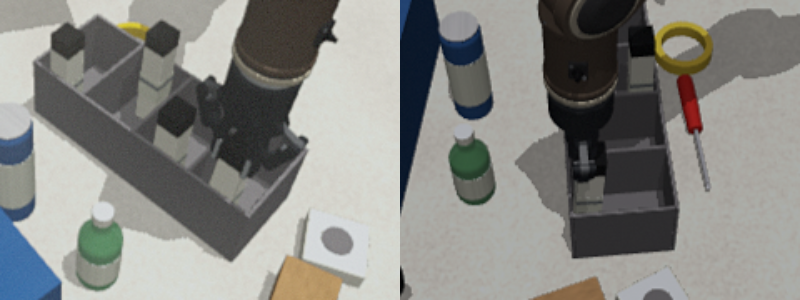

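All four look upright. I'll release, rise and check.

```bash
python3 -m creep '[[[1.5,-0.2,0,-0.2,0],[1.5,-0.2,0,-0.2,0],[3.6,-0.2,0,-0.2,0],[4.2,-0.2,0,-0.2,0],[5,-0.2,0,-0.2,0],[5.4,-0.2,0,-0.2,0],[5.4,-0.2,0,-2,0],[5.4,-0.2,0,-6,0],[5.4,-0.2,0,-11,0],[5.4,-0.2,0,-16,0],[5.4,-0.2,0,-20,0],[5.4,-0.2,0,-20,0]]]'|grep pos
python3 - <<'E'
from h import *
tops(); s=st()
im,d,P,c=shot('scene'); C=tocab(P)
m=(abs(C[...,2]-134)<5)&(C[...,0]<-110)&(C[...,0]>-190)&(abs(C[...,1])<70);p=C[m];print('bar',len(p),p.mean(0).round(1),np.percentile(p,[3,97],axis=0).round(1).tolist())
t=O-.210*CX; print(t,togo([t[0],t[1],.30]),np.array(s['joint_pos']).round(2))
M=R.from_quat(s['tcp_rot']).as_matrix(); print('yaw to tool y=CX',np.arctan2(-(CX@M[:,0]),CX@M[:,1]))
E
```

```text
eef_pos: [0.5793, 0.3114, 0.3276]
wrist comp 1 186 [[32.0, -125.0, 178.0], [64.0, -121.0, 185.0]] sd z 1.9
wrist comp 2 1191 [[-62.0, -66.0, 178.0], [-29.0, -32.0, 186.0]] sd z 1.4
wrist comp 3 1384 [[32.0, 32.0, 180.0], [66.0, 66.0, 185.0]] sd z 1.0
wrist comp 4 1352 [[33.0, 114.0, 179.0], [66.0, 148.0, 185.0]] sd z 1.0
side comp 2 186 [[-65.0, -65.0, 179.0], [-32.0, -30.0, 190.0]] sd z 2.5
side comp 3 196 [[29.0, 34.0, 179.0], [63.0, 69.0, 189.0]] sd z 2.2
side comp 4 263 [[29.0, 116.0, 178.0], [63.0, 151.0, 190.0]] sd z 2.3
53.85 [0.5776 0.3099 0.3212] [[0.99, 0.135, 0.026], [0.136, -0.991, -0.018], [0.024, 0.022, -0.999]] [ 0.3 -0.3 -0.2] 0.637
bar 103 [-140.4    7.9  136.5] [[-150.9, -52.2, 132.5], [-122.6, 64.2, 138.9]]
[ 0.31069  -0.201585  0.      ] [-33.37  46.97   2.32] [-0.51  0.39 -0.11  1.33  0.07  1.41 -2.06]
yaw to tool y=CX -1.0104916970049704
```

```bash
python3 -m creep '[[[3,-1.6,2.4,0,-0.05],[2,-4,6,0,-0.1],[0,-6.5,9.6,0,-0.18],[0,-9,13.4,0,-0.26],[0,-11.5,17.1,0,-0.35],[0,-14,20.8,0,-0.44],[0,-16.5,24.6,0,-0.54],[0,-19,28.3,0,-0.64],[0,-21.5,32,0,-0.74],[0,-24,35.7,0,-0.84],[0,-26.5,39.5,0,-0.94],[0,-28.5,42.5,0,-1.01]]]'|grep pos
python3 -m creep '[[[0,0,0,0,0],[0,0,0,0,0],[0,0,0,0,0]]]'|grep pos
python3 - <<'E'
from h import *
s=st(); t=O-.195*CX; print(togo([t[0],t[1],.20]))
M=R.from_quat(s['tcp_rot']).as_matrix(); print('yaw',np.arctan2(-(CX@M[:,0]),CX@M[:,1]))
im,d,P,c=shot('wrist'); C=tocab(P)
m=(abs(C[...,2]-134)<5)&(C[...,0]<-110)&(C[...,0]>-190)&(abs(C[...,1])<70);p=C[m];print('bar',len(p),np.percentile(p,[3,50,97],axis=0).round(1).tolist())
E
```

```text
eef_pos: [0.35, -0.1522, 0.3219]
eef_pos: [0.3501, -0.1511, 0.3211]
55.4 [ 0.3501 -0.1511  0.3211] [[0.41, 0.912, 0.02], [0.912, -0.409, -0.019], [-0.009, 0.026, -1.0]] [-0.3  0.7  0.4] -0.002
[-6.11 -0.35 12.16]
yaw 0.002339926368527227
bar 1710 [[-150.7, -55.6, 130.6], [-142.9, 8.3, 134.6], [-110.4, 62.0, 137.4]]
```

```bash
python3 -m creep '[[[0,-2,-0.1,0,0],[0,-4,-0.2,2,0],[0,-6,-0.3,5,0],[0,-6,-0.35,9,0],[0,-6,-0.4,13,0],[0,-6,-0.5,17,0],[0,-6,-0.55,20,0],[0,-6,-0.6,22.5,0],[0,-6,-0.65,24,0],[0,-6,-0.65,24,0]]]'
python3 -m creep '[[[0,0,1,0,0],[0,0,2,0,0],[0,0,3.5,0,0],[0,0,5,0,0],[0,0,6.5,0,0],[0,0,8,0,0],[0,0,9.5,0,0],[0,0,11,0,0],[0,0,12.5,0,0],[0,0,14,0,0],[0,0,15.5,0,0],[0,0,17,0,0]]]'
python3 -c "
from h import *
s=st();print(tocab(np.array(s['eef_pos'])))"
```

```text
clock: 56.45
eef_pos: [0.3238, -0.2063, 0.0797]
tcp_rot: [0.839, 0.544, 0.002, 0.012]
force: [-0.4, 0.1, 1.0]
grip_width: -0.002
clock: 57.65
eef_pos: [0.4805, -0.2757, 0.0841]
tcp_rot: [0.839, 0.545, 0.002, 0.012]
force: [-1.2, -0.4, -1.6]
grip_width: 0.002
57.65 [ 0.4805 -0.2757  0.0841] [[0.407, 0.913, 0.016], [0.913, -0.406, -0.018], [-0.01, 0.022, -1.0]] [-1.2 -0.4 -1.6] 0.002
[-24.70281464   2.37066733  84.05570209]
```

```bash
python3 -m creep '[[[0,0,1,0,0],[0,0,2,0,0],[0,0,3,0,0],[0,0,3.8,0,0],[0,0,4.5,0,0],[0,0,4.5,0,0]]]'|grep -E 'pos|force'
python3 -m creep '[[[0,0,0.4,0,0],[0,0,0.8,0,0],[0,0,1.2,0,0],[0,0,1.2,0,0]]]'|grep -E 'pos|force'
python3 -m creep '[[[0,0,0.3,0,0],[0,0,0.6,0,0],[0,0,0.6,0,0]]]'|grep -E 'pos|force'
python3 -c "
from h import *
s=st();print(tocab(np.array(s['eef_pos'])))"
```

```text
eef_pos: [0.5227, -0.2944, 0.0852]
force: [-0.0, 0.0, -0.6]
eef_pos: [0.5321, -0.2987, 0.0851]
force: [-5.9, 2.0, 3.1]
eef_pos: [0.5321, -0.2987, 0.0847]
force: [-18.9, 10.9, 15.7]
58.95 [ 0.5321 -0.2987  0.0847] [[0.407, 0.913, 0.004], [0.913, -0.407, -0.01], [-0.008, 0.008, -1.0]] [-18.9  10.9  15.7] -0.002
[31.79778036  2.63388927 84.67582923]
```

Force went up to 22 N with no motion, so the drawer is shut. I'll back off, rise and do a last check.

```bash
python3 -m creep '[[[0,0,-1,0,0],[0,0,-3,0,0],[0,0,-5,0,0],[0,0,-6,-3,0],[0,0,-6,-7,0],[0,0,-6,-12,0],[0,0,-6,-16,0],[0,0,-6,-20,0],[0,0,-6,-22,0],[0,0,-6,-22,0],[0,0,-6,-22,0]]]'|grep -E 'pos|force'
python3 - <<'E'
from h import *
tops(('side','scene')); st()
im,d,P,c=shot('scene'); C=tocab(P)
m=(abs(C[...,2]-134)<5)&(C[...,0]<70)&(C[...,0]>20)&(abs(C[...,1])<45);p=C[m];print('bar',len(p),p.mean(0).round(1),'front/cab gap:')
m=(abs(C[...,2]-158)<8)&(C[...,0]<100)&(C[...,0]>60)&(abs(C[...,1])<130);print(np.percentile(C[m],[1,50,99],axis=0).round(1).tolist() if m.sum() else 0)
a=shot('side')[0]; cv2.imwrite('pics/end.png',np.hstack([cv2.resize(im,(400,300)),cv2.resize(a,(400,300))])[...,::-1])
E
```

```text
eef_pos: [0.4766, -0.272, 0.3043]
force: [0.2, 0.1, -0.1]
side comp 1 153 [[30.0, -152.0, 178.0], [62.0, -119.0, 189.0]] sd z 2.3
side comp 2 195 [[-65.0, -65.0, 178.0], [-32.0, -29.0, 189.0]] sd z 2.4
side comp 3 229 [[29.0, 32.0, 178.0], [63.0, 68.0, 189.0]] sd z 2.4
side comp 4 264 [[29.0, 116.0, 178.0], [63.0, 150.0, 190.0]] sd z 2.4
scene comp 1 133 [[33.0, -150.0, 178.0], [65.0, -121.0, 189.0]] sd z 2.9
scene comp 2 147 [[-59.0, -62.0, 178.0], [-29.0, -30.0, 190.0]] sd z 3.0
scene comp 3 251 [[32.0, 35.0, 179.0], [66.0, 67.0, 189.0]] sd z 2.5
scene comp 4 297 [[32.0, 117.0, 179.0], [66.0, 150.0, 190.0]] sd z 2.4
60.15 [ 0.476  -0.2716  0.303 ] [[0.407, 0.913, 0.002], [0.913, -0.407, -0.01], [-0.008, 0.006, -1.0]] [0.4 0.1 0.1] 0.0
bar 41 [ 48.5  -0.6 137.1] front/cab gap:
[[83.2, -124.7, 156.0], [90.0, 11.4, 159.2], [96.7, 126.1, 162.6]]
```

View pics/end.png

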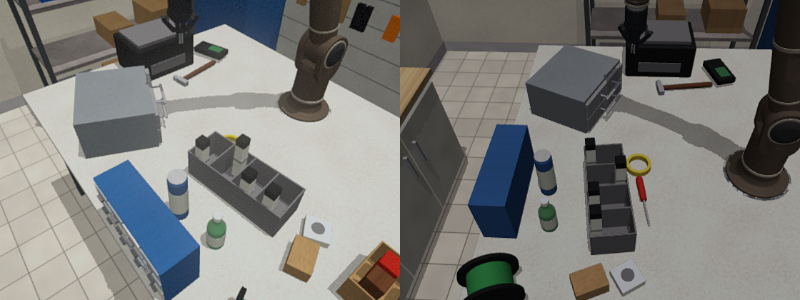

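Four packs stand upright and the drawer is shut, with the bar at 48.5 mm. Against about -157 mm at the pull, that is about 206 mm of travel, so the stop was reached. Handing in.

```bash
python3 -c "
from cell import *
print(finish_job())"
```

```text
the job is handed in; nothing more can be done
None
```

I handed the job in at about 60 s on the robot's clock. All four packs present are upright in the bin, and the drawer is shut.

**What I did**
- I stood pack2 and pack3 up inside their compartments by pivoting each about its foot. Pack1 and pack4 were absent.
- I pulled the top drawer out until it stalled.
- I tipped spare2 and spare1 up in a light grip. Spare2 went into compartment 1 and spare1 into compartment 4.
- I pushed the drawer shut until it stalled.

**Last checks**
- **Packs:** both fixed cameras show four black cap tops flat at about 184 mm. That is right for packs standing on the bin floor.
- **Drawer:** it stalled at about 22 N both when pulled and when pushed. The handle moved about 206 mm between the two, which matches the stated 205.6 mm.
- **Other goods:** they look unmoved in the final pictures, but I did not measure them.

**What went wrong or disagreed**
- **Finger length:** the real fingertips sit about 36 mm short of the reported TCP, so my first grip on pack2 closed above its cap. I allowed for the offset after that.
- **Spare2 dropped:** it fell about 4 cm back flat into the drawer while I was finding the light grip.
- **Drawer slipped back:** it went in about 5 mm from its stop when I let go of the handle, before I took the spares out.

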